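# Pack the hanging lens canister with the forked lifter

## Task

Take the forked lifter by its orange handle and, carrying the red-lidded lens canister only on the fork under its wire bail (never touch it with the gripper), lift it up off its peg and lower it upright onto the cork pad in the crate's empty cell. Slip the fork out only once the canister stands there, then stand the lifter upright back on the middle of its rubber mat and let go. Leave the blue canister, the brush, the tins, the lens cap and the fuse block where they are.

Things in the scene. Friction and masses are not known exactly. Their poses are not given: they have to be found in the camera images.
- red_canister: Lens canister to pack: aluminium cylinder with red lid and red band, 65 mm diameter, 75 mm high to the lid's top, about 250 g (+-40 %), with a rigid black wire bail above it. It hangs by the bail on one of the three pegs, underside about 64 mm above the table, and swings freely on whatever carries the bail. Origin: centre of its underside, z up; the bail stands in its y-z plane.
- red_canister_bail (a point): Underside of the bail's peak, 142 mm above the canister's underside. Bail: 6 mm wire, upright legs at y = +-35 mm up to z = 135 mm, then a shallow roof peaking at z = 145 mm (wire centres); its underside is at z = 136 mm at y = +-21 mm. The window between lid and bail is 64 mm wide, 60 mm high; the peg pierces it right under the peak.
- blue_canister: A canister of the same shape with a blue lid and band, hanging on another peg; bystander. Origin: centre of its underside.
- brush: A dust brush 52 mm wide hanging by a wire loop on the remaining peg; bystander. Origin: centre of the underside of its bristles, 140 mm below the top of its loop.
- rail: Fixed peg rail: wooden board 330 mm long (y), 36 high, 20 thick (front face x = -10 mm) on two posts, top 218 mm above the table. Origin: on the table under the board's centre; x points away from the robot. Three level pegs, 12 mm thick, stick out along -x at y = +115, 0, -115 mm, axes 200 mm up, ending in 19 mm ball heads (tip at x = -91.5 mm). Which thing hangs where varies.
- peg0 (a point): Top of the left (+y) peg where a thing hangs, 206 mm above the table, x = -62 mm in the rail's frame
- peg1 (a point): the same on the middle peg
- peg2 (a point): the same on the right (-y) peg
- lifter: Forked lifter, loose, 250 g, stands by itself on its flat steel foot on the mat. Origin: on its underside below the handle; x along the tines, z up. Foot plate 50 mm wide (y), 6 thick, x = -34 to 10 mm. From it two level tines, 8 wide, 6 thick, centred at y = +-21 mm (34 mm gap, to pass left and right of a peg), reach x = 85 mm, the last 6 mm turned up to z = 13 mm.
- lifter_grip (a point): Middle of the lifter's orange handle, a block 24 x 24 mm from z = 89 to 145 mm, this point 117 mm above the underside; gripped from above across the lifter's y. Below it a steel spine, 12 (x) x 14 mm (y)
- lifter_foot (a point): middle of the lifter's underside (x = +25 mm in the lifter's frame)
- lifter_fork (a point): point midway between the tines on the level of their top face (x = 48 mm, z = 6 mm in the lifter's frame), where the bail should ride
- mat: The lifter's black rubber mat, fixed, 140 (x) x 100 (y) x 4 mm; origin: centre of its underside, on the table.
- crate: The fixed plywood crate, 94 (x) x 270 (y) mm and 55 mm high, walls, dividers and floor 6 mm thick, divided along y into three cells, each 82 x 82 mm inside, centred at y = +88, 0 and -88 mm. Origin: centre of its underside.
- pad: Square cork pad, 74 mm, 4 mm thick, fixed on the floor of the one empty cell (its top 10 mm above the table); origin: centre of its underside. Which cell it is in varies.
- tin_a: A tin with a yellow label, 58 mm in diameter, 68 mm high, standing in one of the other cells; bystander. Origin: centre of its underside.
- tin_b: The same with a green label, in the other full cell; bystander.
- spindles: Three upright nickel reel spindles 110 mm high on a fixed black base 55 x 200 mm, behind the crate; origin: centre of the underside.
- lens_cap: A loose black steel lens cap lying flat, 68 mm in diameter, 18 mm high; bystander. Origin: centre of its underside.
- fuse_block: A loose white porcelain fuse block, 45 x 70 mm, 38 mm high; bystander. Origin: centre of its underside.

How it is judged:
By the outcome, as a careful person would: the job done as asked, in the order asked, and still so for the second after the job is handed in, with the robot touching nothing.
It also fails if it takes over 56 s, if anything falls off the work surface, if the arm or the gripper's body presses on something with over 40 N, if the wrist force passes 120 N, or if a joint passes its speed limit or range.

## Robot

A 6-joint arm with a two-finger parallel gripper is mounted at the origin on the work surface. World frame = base frame: x ahead of the robot, y to its left, z up, the work surface at z = 0. Lengths are in mm, angles in degrees, forces in N, time in s.
With the tool pointing down it reaches from about 300 to 850 mm from the base axis. Payload 4.2 kg.
Tool frame: the origin (TCP) lies midway between the tips of the shut fingers; the grasp point (between the pads) lies 19 mm behind it; x points along the fingers, y is the direction in which the jaws open and shut, and the axes are right-handed (so a half turn about x gives the same grasp; the last joint's range is limited). The gripper opens to 91 mm and grips with 3 to 60 N. Pads are 32 mm wide; open, the fingers measure 118 mm over their backs; the gripper's body (76 mm by 178 mm) begins 60 mm behind the grasp point.
Start: joints at [-75.573, 18.312, 89.639, -0, 72.044, -1.146], TCP at [154.37, -553.907, 213.976] pointing down, gripper open.
Joint ranges: [-177.97, 177.97], [-48.28, 115.42], [12.27, 149.76], [-77.06, 257.06], [2.81, 150.46], [-146.56, 146.56]. Speed limits (degrees/s): [147.25, 147.25, 180, 180, 180, 180].

## Interface

Orientations are given as [roll, pitch, yaw] about the fixed x, y, z axes, in that order (R = Rz(yaw) Ry(pitch) Rx(roll)).
In Python, from workcell import * gives the robot as it stands.
- The arm moves only by the shell command python3 -m handwheel 'ROWS' [FORCE]. ROWS is a JSON object of lists of equal length, an entry for each row: "gripper": the closure, from 0 (fully open) to 1 (shut); "offset": the shift along the tool's x, y, z in mm, a list of three; "rot": the turn, a rotation vector about the tool's x, y, z in degrees, a list of three. A call has 1 to 5 rows; each row is the pose to reach, as a shift and turn from the pose commanded when the call began, along the tool's axes at that moment; what a row does not reach only later rows make up. A row lasts 1/12 s, in which the tool goes at most 41.7 mm and 7.16 degrees, less where a joint would pass 70% of its speed; a pose out of reach is approached as far as the arm can. A call with a gripper value outside its range is refused whole. The fingers move at their own pace and stop on an object; FORCE is the grip in N (left out, the last holds). Time passes only in rows, so rows that repeat a pose let the fingers close. It gives the time, the measured TCP pose, the force and the opening at its end, in the units of the state.
- state(): the state, without advancing time (a new reading comes with each control period).
- grab_frame(name): name is "side" or "top"; returns the picture (420x560x3 uint8, red, green, blue); there is no depth.
- camera_params(name): a dict with "fx", "fy", "cx", "cy" (pixels), "position" and "attitude" of the camera in the world. Camera axes: x right, y up, looking along -z (the intrinsics and any distortion apply to the point x, -y, -z); pixel columns grow to the right and rows downward; lengths in mm; the calibration is good to about 2 mm. A picture is of the moment at which its call begins. camera_params takes no time and is no camera call.
- job_done(): hands the job in, once; it reports no verdict.
The state is a dict: "time_s": time; "qpos": joint angles; "qvel": joint speeds; "effort": joint torques, N m; "ee_pos": TCP position; "ee_rot": TCP orientation; "force": force on the tool from outside, world axes, zero at the start; "torque": the same for the moment, N m; "gripper_width": finger opening in mm.
Only numpy, scipy, OpenCV 4.12 (cv2) and the standard library are available. Lean on these libraries where they do the work, as an engineer would, in place of code of your own. Each camera call takes 0.05 s, during which the arm holds its last target.

## Working session

There is one attempt and no reset: what is moved stays moved. The work goes in short steps, Python scripts to look and compute and a shell command to move; the robot and the scene stay as the last step left them, time stands still between calls to the robot, and variables do not carry over. Pictures are saved under pics/ and viewed, and the job is handed in when it is done.

```bash
ls; mkdir -p pics; python3 - <<'E'
from workcell import *
import cv2
print(state())
for n in ("side","top"):
    print(n,camera_params(n))
    cv2.imwrite(f"pics/{n}0.png",grab_frame(n)[:,:,::-1])
E
```

```text
pics
{'time_s': 0.0, 'qpos': array([-7.55731513e+01,  1.83525432e+01,  8.97076409e+01,  3.21949424e-04,
        7.20442221e+01, -1.14555609e+00]), 'qvel': array([-0.04723413, -0.03738955, -0.03284974,  0.02746393, -0.11933312,
       -0.03458166]), 'effort': array([ 9.80095174e-04, -4.12470317e+01, -2.31970650e+01,  7.26644299e-02,
        4.53802804e-02, -1.23509567e-04]), 'ee_pos': array([ 154.23900789, -553.38947465,  213.10288145]), 'ee_rot': array([-91.3135295 ,  89.89559328, 104.25877571]), 'force': array([-0.39670335,  0.15735083,  0.2017691 ]), 'torque': array([0.00444898, 0.00035233, 0.00956622]), 'gripper_width': 91.4165674631512}
side {'fx': 394.3264077091712, 'fy': 394.3264077091712, 'cx': 282.2923232589202, 'cy': 208.56477483196787, 'position': array([493.97672958, 720.61755053, 913.7890854 ]), 'attitude': array([ 4.46377160e+01,  7.00105662e-02, -1.74206020e+02])}
top {'fx': 398.7696626920037, 'fy': 398.7696626920037, 'cx': 272.77291315323464, 'cy': 211.55232321831923, 'position': array([ 413.08809674,  -68.74334412, 1003.38826512]), 'attitude': array([ 10.03532821,   2.01345512, -89.70826526])}
```

View pics/side0.png

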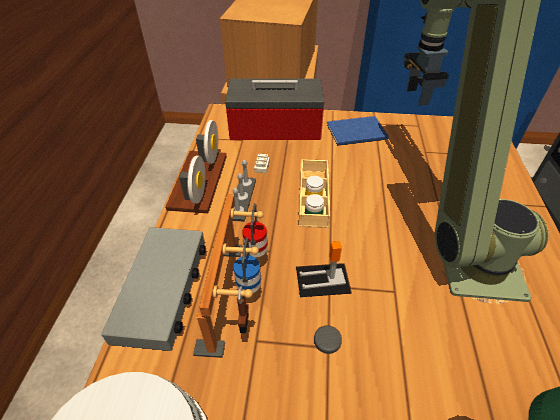

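View pics/top0.png

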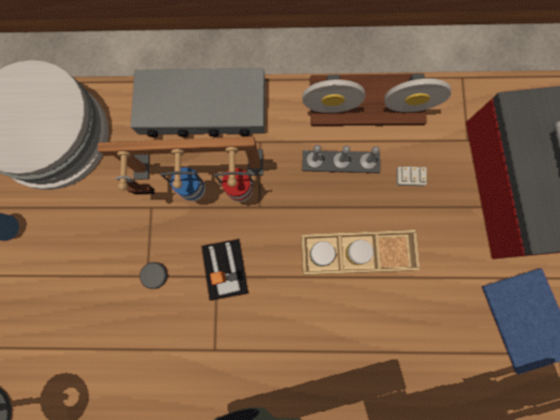

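The side view shows the rail around (230,260), with red on the far peg (255,233), blue in the middle (247,270) and the brush nearest (242,315). The lifter is at (333,265) and the crate at (313,190). In the top view, red is at (237,183), the lifter handle at (217,278), and the empty cell with the cork pad is the right one, at (395,251). Next I'll zoom in on both.

```bash
cat > h.py <<'E'
import numpy as np, cv2
from scipy.spatial.transform import Rotation as Ro
from workcell import *
def P(n):
    p=camera_params(n);R=Ro.from_euler('xyz',p['attitude'],degrees=True).as_matrix()
    K=np.array([[p['fx'],0,p['cx']],[0,p['fy'],p['cy']],[0,0,1]])
    Rc=np.diag([1,-1,-1])@R.T
    return K,Rc,np.array(p['position'])
def proj(n,X):
    K,Rc,t=P(n);c=(np.atleast_2d(X)-t)@Rc.T@K.T
    return c[:,:2]/c[:,2:]
def ray(n,uv):
    K,Rc,t=P(n);d=Rc.T@np.linalg.inv(K)@np.array([*uv,1.]);return t,d/np.linalg.norm(d)
def atz(n,uv,z):
    t,d=ray(n,uv);return t+d*(z-t[2])/d[2]
def tri(a,b): # a side uv, b top uv
    A=np.zeros((3,3));r=np.zeros(3);L=[]
    for n,uv in (("side",a),("top",b)):
        t,d=ray(n,uv);M=np.eye(3)-np.outer(d,d);A+=M;r+=M@t;L.append((t,d,M))
    X=np.linalg.solve(A,r);return X,[round(float(np.linalg.norm(M@(X-t))),1) for t,d,M in L]
def crop(img,x0,y0,x1,y1,s,name):
    c=cv2.resize(img[y0:y1,x0:x1],None,fx=s,fy=s,interpolation=cv2.INTER_CUBIC)
    for v in range((x0//10+1)*10,x1,10): 
        cv2.line(c,((v-x0)*s,0),((v-x0)*s,8 if v%50 else 20),(0,255,255),1)
        if v%20==0: cv2.putText(c,str(v),((v-x0)*s-10,20),0,.35,(0,255,255),1)
    for v in range((y0//10+1)*10,y1,10): 
        cv2.line(c,(0,(v-y0)*s),(8,(v-y0)*s),(0,255,255),1)
        if v%20==0: cv2.putText(c,str(v),(10,(v-y0)*s+4),0,.35,(0,255,255),1)
    cv2.imwrite(name,c)
E
python3 - <<'E'
from h import *
s=cv2.imread("pics/side0.png");t=cv2.imread("pics/top0.png")
crop(s,190,150,360,300,4,"pics/s0a.png")
crop(t,100,130,270,280,4,"pics/t0a.png")
crop(t,190,220,430,310,3,"pics/t0b.png")
for c in [(300,-0,0)]: print(proj("side",c),proj("top",c))
E
```

```text
[[374.5987043  258.93212669]] [[258.78887575 329.17740881]]
```

View pics/s0a.png

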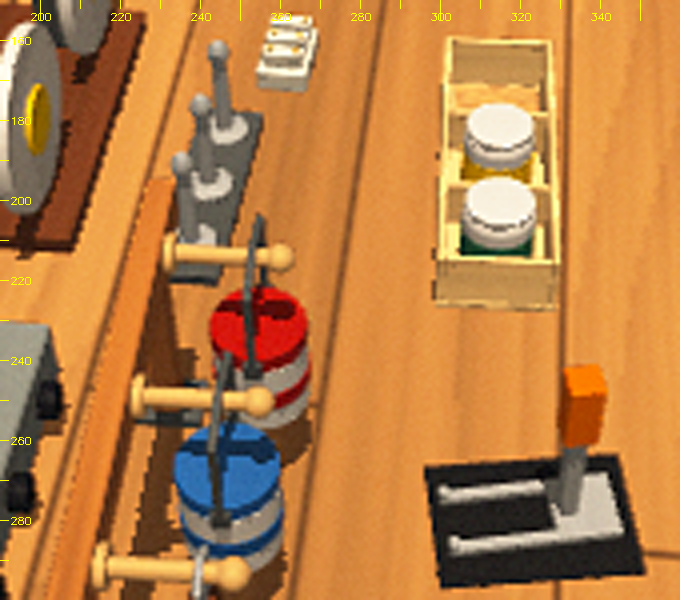

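View pics/t0a.png

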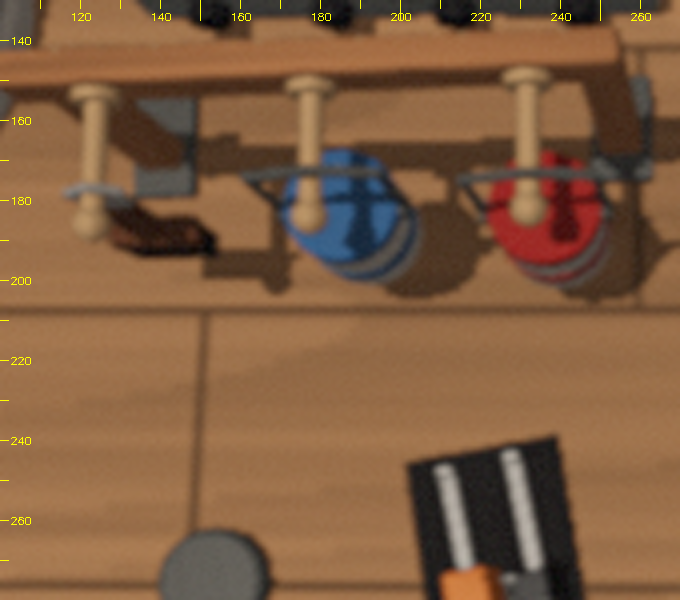

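View pics/t0b.png

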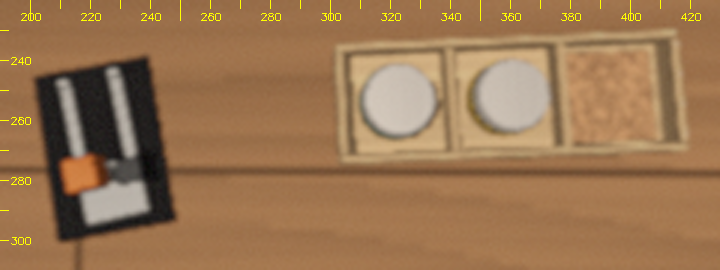

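```bash
python3 - <<'E'
from h import *
np.set_printoptions(precision=1,suppress=True)
for k,a,b in [("ball2",(260.5,214.2),(232,182)),("ball1",(254.7,250.7),(177.2,183.5)),("ball0",(249,293.2),(122.5,185.5)),
 ("handletop",(335.5,244.7),(216.5,278)),("tipA far(-y)",(300,273),(227.8,243.7)),("tipB(+y)",(303,286.2),(210.7,247)),
 ("m1",(296,266.5),(239.3,239)),("m2",(344.2,263.2),(248.7,293)),("m3",(351.2,293.5),(210.3,300.3)),("m4",(300,297),(201.7,245.7)),
 ("c farR",(301.5,159.5),(414.7,230)),("c nearR",(327.7,160),(419,270)),("c nearL",(329.5,215.5),(304.3,273.3)),("c farL",(299,215),(301.7,235)),
 ("bail peak red",(255,204.5),(232,174)),("lid red c",(254.6,232),(235.5,180))]:
    print(k,*tri(a,b))
for q in [(301.7,235),(414.7,230),(419,270),(304.3,273.3)]: print("crate z55",atz("top",q,55))
for q in [(239.3,239),(248.7,293),(210.3,300.3),(201.7,245.7)]: print("mat z4",atz("top",q,4))
E
```

```text
ball2 [618.   45.4 200.6] [0.3, 0.3]
ball1 [615.4 160.8 199.1] [0.2, 0.2]
ball0 [610.4 275.7 201.4] [0.3, 0.3]
handletop [423.4  81.1 147.2] [2.5, 2.5]
tipA far(-y) [509.   79.1  11.4] [2.0, 2.0]
tipB(+y) [499.2 121.7  12.5] [0.7, 0.7]
m1 [521.9  51.5   2.3] [2.1, 2.1]
m2 [387.   25.7   2. ] [0.8, 0.8]
m3 [368.5 121.4  -3.1] [0.8, 0.8]
m4 [504.4 147.4  -1.2] [1.4, 1.4]
c farR [ 537.4 -371.9   52.5] [1.0, 1.0]
c nearR [ 444.8 -376.2   54. ] [2.4, 2.4]
c nearL [ 435.  -109.5   53.2] [1.3, 1.3]
c farL [ 526.2 -104.2   51.2] [1.8, 1.8]
bail peak red [629.2  41.6 229.3] [2.2, 2.2]
lid red c [637.8  47.2 133.6] [1.5, 1.5]
crate z55 [ 524.  -103.9   55. ]
crate z55 [ 536.1 -371.    55. ]
crate z55 [ 442.4 -375.6   55. ]
crate z55 [ 433.7 -109.3   55. ]
mat z4 [519.6  51.5   4. ]
mat z4 [386.2  25.6   4. ]
mat z4 [368.  120.2   4. ]
mat z4 [502.5 146.4   4. ]
```

```bash
python3 - <<'E'
from h import *
np.set_printoptions(precision=2,suppress=True)
s=state();print(Ro.from_euler('xyz',s['ee_rot'],degrees=True).as_matrix())
print("bail at peg z209",atz("top",(231.8,174.2),209))
a=atz("top",(214.8,175.2),203);b=atz("top",(251.5,173),203);print(a,b,np.linalg.norm(a-b))
print("pad",atz("top",(394.3,251.7),10))
for q in [(335.5,244.7)]: print(atz("side",q,149))
print(atz("top",(216.7,278),140))
# reproject model lifter
def lif(o,yaw,z0,pts):
    R=Ro.from_euler('z',yaw,degrees=True).as_matrix();return np.array(pts)@R.T+[*o,z0]
pts=[(x,y,145) for x in(-12,12) for y in(-12,12)]+[(12,y,89) for y in(-12,12)]+[(85,y,13) for y in (-25,-17,17,25)]+[(-34,y,6) for y in (-25,25)]
for n,f in (("side","pics/s_l.png"),("top","pics/t_l.png")):
    im=cv2.imread(f"pics/{n}0.png")
    S=6;q=proj(n,lif((423.5,81.5),13.2,4,pts));x0,y0=q.min(0).astype(int)-15;x1,y1=q.max(0).astype(int)+15
    c=cv2.resize(im[y0:y1,x0:x1],None,fx=S,fy=S,interpolation=cv2.INTER_CUBIC)
    for u in q: cv2.circle(c,tuple(int(v) for v in ((u-[x0,y0]+.5)*S)),3,(0,255,0),-1)
    cv2.imwrite(f,c)
E
```

```text
[[-0.    0.27 -0.96]
 [ 0.   -0.96 -0.27]
 [-1.   -0.   -0.  ]]
bail at peg z209 [632.08  45.01 209.  ]
[631.74  81.4  203.  ] [636.12   4.79 203.  ] 76.73909632160783
pad [ 488.14 -332.68   10.  ]
[426.03  82.38 149.  ]
[421.03  82.15 140.  ]
```

View pics/s_l.png

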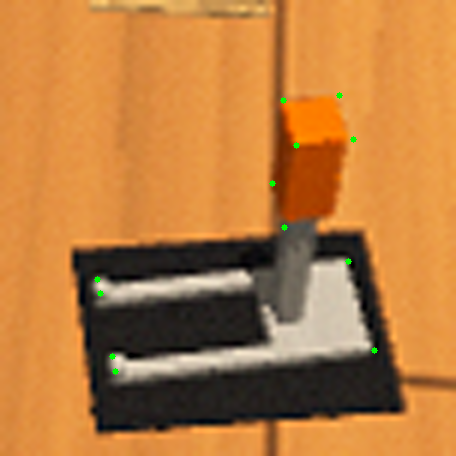

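View pics/t_l.png

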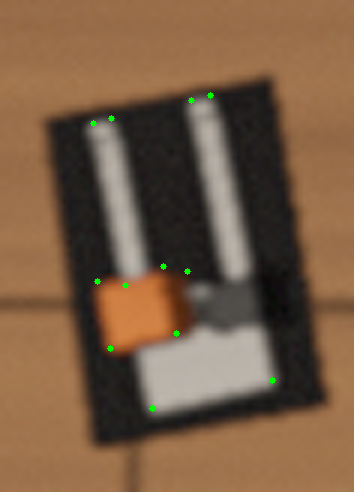

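```bash
cat >> h.py <<'E'
def to(x,y,z,th):
    """offset/rot in tool axes from measured pose to TCP (x,y,z), tool down, lifter yaw th"""
    s=state();R=Ro.from_euler('xyz',s['ee_rot'],degrees=True)
    t=np.radians(th);xt=[0,0,-1];yt=[np.sin(t),-np.cos(t),0];zt=np.cross(xt,yt)
    T=Ro.from_matrix(np.array([xt,yt,zt]).T)
    d=R.inv().apply(np.array([x,y,z])-s['ee_pos'])
    print("t",round(s['time_s'],2),"pos",np.round(s['ee_pos'],1),"off",np.round(d,1),"rot",np.round((R.inv()*T).as_rotvec(degrees=True),2),"dist",round(float(np.linalg.norm(d)),1),"F",np.round(s['force'],1),"w",round(float(s['gripper_width']),1))
def cur():
    s=state();R=Ro.from_euler('xyz',s['ee_rot'],degrees=True).as_matrix()
    print("th",np.degrees(np.arctan2(R[0,1],-R[1,1])),"tilt",np.round(R[:,0],3),s['qpos'].round(1))
E
python3 -c "
from h import *
to(423,82,214,13);cur()"
```

```text
t 0.1 pos [ 154.2 -553.5  213.2] off [ 1.000e-01 -5.400e+02 -4.295e+02] rot [ 2.57 -0.    0.09] dist 690.0 F [1.  0.3 0.4] w 91.2
th 15.570643227383824 tilt [-0.     0.002 -1.   ] [-75.6  18.3  89.7   0.   72.   -1.1]
```

```bash
python3 -m handwheel '{"gripper":[0,0,0,0,0],"offset":[[0,-27,-21.5],[0,-54,-43],[0,-81,-64.5],[0,-108,-86],[0,-135,-107.5]],"rot":[[0.5,0,0],[1,0,0],[1.5,0,0],[2,0,0],[2.6,0,0]]}' 30
python3 -c "
from h import *
to(423,82,214,13);cur()"
```

```text
time_s: 0.52
ee_pos: [221.8, -393.2, 213.5]
ee_rot: [-84.3, 89.9, 108.6]
force: [0.7, -0.4, -0.3]
gripper_width: 91.2
t 0.52 pos [ 221.8 -393.2  213.5] off [-2.000e-01 -4.183e+02 -3.022e+02] rot [-0.09  0.01  0.05] dist 516.0 F [ 0.7 -0.4 -0.3] w 91.2
th 12.905301495460913 tilt [-0.     0.001 -1.   ] [-62.    7.2 104.6   0.   68.2  15.1]
```

```bash
python3 -m handwheel '{"gripper":[0,0,0,0,0],"offset":[[0,-28,-20],[0,-56,-40.5],[0,-84,-60.5],[0,-112,-81],[0,-140,-101]],"rot":[[0,0,0],[0,0,0],[0,0,0],[0,0,0],[0,0,0]]}' && python3 -m handwheel '{"gripper":[0,0,0,0,0],"offset":[[0,-28,-20],[0,-56,-40.5],[0,-84,-60.5],[0,-112,-81],[0,-140,-101]],"rot":[[0,0,0],[0,0,0],[0,0,0],[0,0,0],[0,0,0]]}'
python3 -c "
from h import *
to(423,82,214,13);cur()"
```

```text
time_s: 0.93
ee_pos: [288.7, -234.1, 213.8]
ee_rot: [-88.9, 90.0, 104.1]
force: [0.3, 0.3, 1.1]
gripper_width: 90.9
time_s: 1.35
ee_pos: [355.7, -75.1, 213.9]
ee_rot: [107.0, 90.0, -60.1]
force: [0.8, -0.6, 0.4]
gripper_width: 91.0
t 1.35 pos [355.7 -75.1 213.9] off [-1.000e-01 -1.380e+02 -1.008e+02] rot [-0.03 -0.   -0.01] dist 170.9 F [ 0.8 -0.6  0.4] w 91.0
th 12.965987791223847 tilt [ 0. -0. -1.] [-13.7  -1.2 113.6  -0.   67.6  63.3]
```

```bash
python3 -m handwheel '{"gripper":[0,0,0,0,0],"offset":[[0,-34,-25],[0,-68,-50],[0,-103,-75],[0,-138,-101],[0,-138,-101]],"rot":[[0,0,0],[0,0,0],[0,0,0],[0,0,0],[0,0,0]]}'
python3 - <<'E'
from h import *
to(423,82,102,13);cur()
t=grab_frame("top")[:,:,::-1];s=grab_frame("side")[:,:,::-1]
crop(t,170,200,290,310,6,"pics/t1.png");crop(s,280,190,400,310,5,"pics/s1.png")
E
```

```text
time_s: 1.77
ee_pos: [425.3, 85.7, 213.7]
ee_rot: [-133.4, 89.8, 59.9]
force: [-0.1, 0.0, -0.4]
gripper_width: 91.2
t 1.77 pos [425.3  85.7 213.7] off [111.7   3.4   3.3] rot [ 0.3  -0.13  0.14] dist 111.8 F [-0.1  0.  -0.4] w 91.2
th 13.299667370017538 tilt [ 0.002  0.003 -1.   ] [  9.8   5.4 106.6   0.2  67.8  86.4]
```

View pics/s1.png

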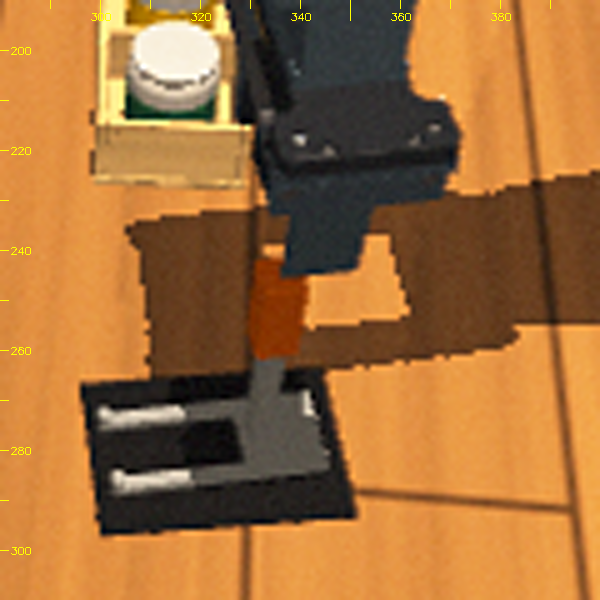

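The side view shows the near finger tip at about (344,243) beside the handle top at (334,242), so the gripper is aligned. Next I descend.

```bash
python3 -m handwheel '{"gripper":[0,0,0,0,0],"offset":[[10,2,2],[35,0,0],[60,0,0],[60,0,0],[60,0,0]],"rot":[[0,0,0],[0,0,0],[0,0,0],[0,0,0],[0,0,0]]}'
python3 - <<'E'
from h import *
to(423,82,102,13);cur()
t=grab_frame("top")[:,:,::-1];s=grab_frame("side")[:,:,::-1]
print("finger tips pred",proj("side",state()['ee_pos']),proj("top",state()['ee_pos']))
crop(t,170,200,290,310,6,"pics/t2.png");crop(s,280,190,400,310,5,"pics/s2.png")
E
```

```text
time_s: 2.28
ee_pos: [421.8, 78.9, 153.4]
ee_rot: [3.4, 89.8, -163.7]
force: [0.4, 0.0, 0.1]
gripper_width: 91.4
t 2.28 pos [421.8  78.9 153.4] off [51.4 -2.7 -2. ] rot [-0.13  0.19 -0.01] dist 51.5 F [0.4 0.  0.1] w 91.4
th 12.86943689546398 tilt [-0.003 -0.001 -1.   ] [  9.1   8.3 112.7  -0.   59.1  86.2]
finger tips pred [[336.65236672 242.32988938]] [[216.70312887 276.6181089 ]]
```

View pics/s2.png

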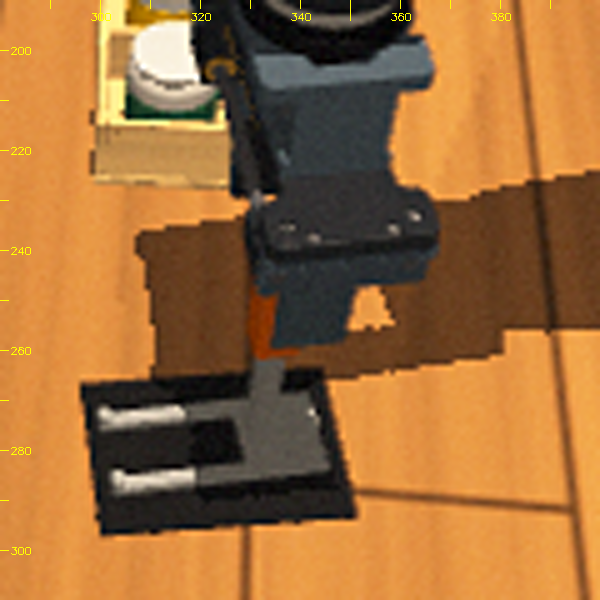

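View pics/t2.png

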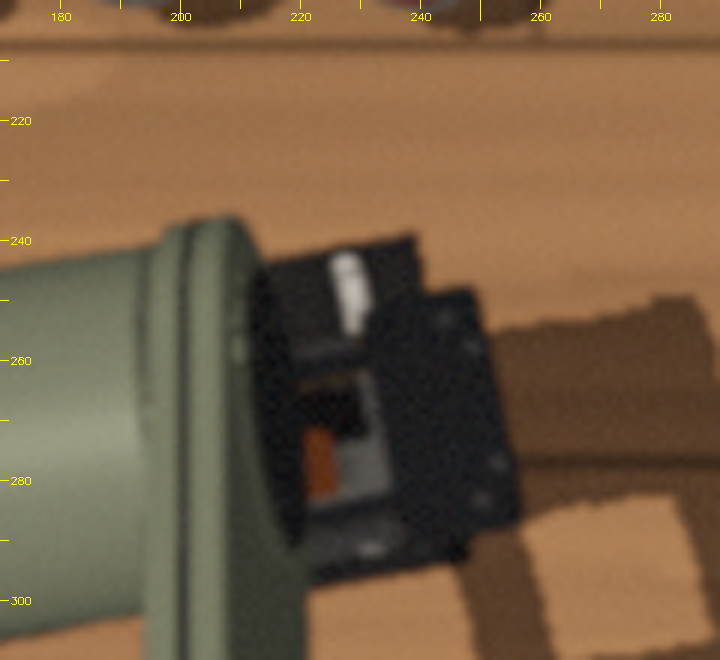

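```bash
python3 - <<'E'
from h import *
for x,y in((423,82),):
  for d in (45,52,59):
    print(d,proj("side",np.array([421.8,78.9,153.4])+d*np.array([-.223,.975,0])))
R=Ro.from_euler('z',13,degrees=True).as_matrix()
# handle bottom edge near face and top with origin guesses
for o in ((421,82),(423,82),(425,82)):
  print(o,proj("side",np.array([(12,12,89),(-12,12,89),(12,12,145),(-12,12,145),(12,-12,145)])@R.T+[*o,4]))
E
```

```text
45 [[341.49129174 256.90039685]]
52 [[342.15547792 259.20506897]]
59 [[342.82653985 261.53359942]]
(421, 82) [[331.85789587 262.63656484]
 [340.98038255 261.68747206]
 [333.85408536 248.94578372]
 [343.34398427 247.9873421 ]
 [331.7890049  241.53561459]]
(423, 82) [[331.07854101 262.57381959]
 [340.20134446 261.62498978]
 [333.04261925 248.88249099]
 [342.53286267 247.9243256 ]
 [330.991514   241.47446038]]
(425, 82) [[330.29940643 262.51109206]
 [339.42252612 261.56252512]
 [332.23139187 248.81921688]
 [341.72197918 247.8613276 ]
 [330.19425375 241.41332386]]
```

```bash
python3 -m handwheel '{"gripper":[0,0,0,0,0],"offset":[[5,-2.7,-3],[20,-2.7,-3],[35,-2.7,-3],[51.5,-2.7,-3],[51.5,-2.7,-3]],"rot":[[0,0,0],[0,0,0],[0,0,0],[0,0,0],[0,0,0]]}'; python3 -m handwheel '{"gripper":[0.6,0.8,0.9,0.9,0.9],"offset":[[0,0,0],[0,0,0],[0,0,0],[0,0,0],[0,0,0]],"rot":[[0,0,0],[0,0,0],[0,0,0],[0,0,0],[0,0,0]]}' 30;
python3 -c "
from h import *
to(424,82,102,13);cur()"
```

```text
time_s: 2.8
ee_pos: [424.1, 83.4, 100.9]
ee_rot: [-1.7, 89.8, -168.7]
force: [-0.0, -0.4, -0.5]
gripper_width: 91.6
time_s: 3.22
ee_pos: [425.9, 83.7, 103.1]
ee_rot: [174.2, 89.9, 7.1]
force: [0.3, -0.1, 0.8]
gripper_width: 60.5
t 3.22 pos [425.9  83.7 103.1] off [1.1 1.3 2.3] rot [-0.03 -0.09 -0.01] dist 2.8 F [ 0.3 -0.1  0.8] w 60.5
th 12.971392092749984 tilt [ 0.002  0.    -1.   ] [  9.6  12.1 116.6  -0.   51.2  86.6]
```

```bash
python3 -m handwheel '{"gripper":[0.9,0.9,0.9,0.9,0.9],"offset":[[0,0.7,1],[0,0.7,1],[0,0.7,1],[0,0.7,1],[0,0.7,1]],"rot":[[0,0,0],[0,0,0],[0,0,0],[0,0,0],[0,0,0]]}' 30; python3 -m handwheel '{"gripper":[0.9,0.9,0.9,0.9,0.9],"offset":[[0,0,0],[0,0,0],[0,0,0],[0,0,0],[0,0,0]],"rot":[[0,0,0],[0,0,0],[0,0,0],[0,0,0],[0,0,0]]}' 50;
python3 -c "
from h import *
to(424,82,102,13);cur()"
```

```text
time_s: 3.63
ee_pos: [424.6, 82.7, 102.4]
ee_rot: [92.3, 90.0, -74.7]
force: [-0.2, 0.6, 0.0]
gripper_width: 27.4
time_s: 4.05
ee_pos: [424.5, 82.7, 102.3]
ee_rot: [20.1, 90.0, -147.0]
force: [0.4, -0.1, -0.7]
gripper_width: 24.0
t 4.05 pos [424.5  82.7 102.3] off [0.3 0.6 0.6] rot [-0.02  0.02 -0.01] dist 0.9 F [ 0.4 -0.1 -0.7] w 24.0
th 12.97760135537623 tilt [-0. -0. -1.] [  9.5  12.  116.8  -0.   51.2  86.5]
```

```bash
python3 -m handwheel '{"gripper":[0.9,0.9,0.9,0.9,0.9],"offset":[[-8,0,0],[-25,0,0],[-45,0,0],[-65,0,0],[-85,0,0]],"rot":[[0,0,0],[0,0,0],[0,0,0],[0,0,0],[0,0,0]]}' 50 && python3 -m handwheel '{"gripper":[0.9,0.9,0.9,0.9,0.9],"offset":[[-22,0,0],[-44,0,0],[-66,0,0],[-80,0,0],[-88,0,0]],"rot":[[0,0,0],[0,0,0],[0,0,0],[0,0,0],[0,0,0]]}';
python3 - <<'E'
from h import *
to(490,41,275.5,2);cur()
t=grab_frame("top")[:,:,::-1];s=grab_frame("side")[:,:,::-1]
crop(t,150,150,310,300,5,"pics/t3.png");crop(s,240,150,400,300,4,"pics/s3.png")
E
```

```text
time_s: 4.47
ee_pos: [424.2, 82.7, 188.6]
ee_rot: [-6.4, 90.0, -173.4]
force: [0.9, -0.8, -2.7]
gripper_width: 23.5
time_s: 4.88
ee_pos: [425.1, 82.9, 277.8]
ee_rot: [177.4, 89.8, 10.4]
force: [1.1, -0.4, -2.8]
gripper_width: 23.6
t 4.88 pos [425.1  82.9 277.8] off [  2.4  55.4 -53.8] rot [ 1.097e+01 -2.000e-01  1.000e-02] dist 77.3 F [ 1.1 -0.4 -2.8] w 23.6
th 12.971884930444215 tilt [ 0.003  0.001 -1.   ] [ 9.5  3.  99.9  0.  76.9 86.5]
```

View pics/s3.png

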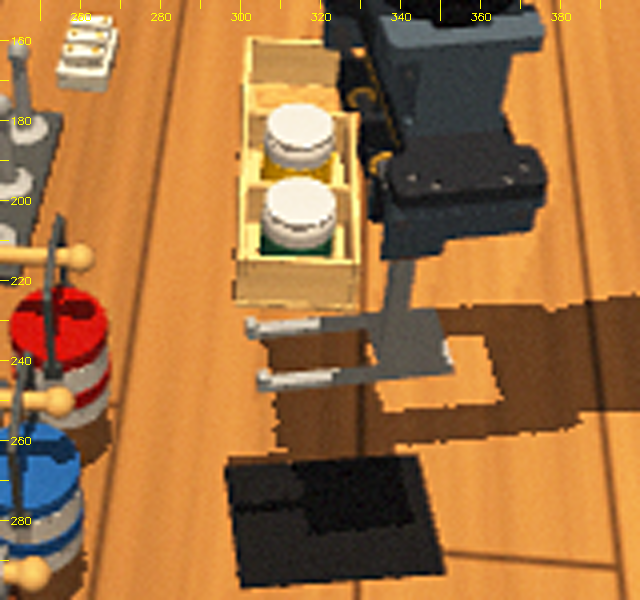

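The lifter is held level, with its tine tips at about (301,232) and (305,245). I now swing it in front of the red peg and turn it to 2°.

```bash
python3 -m handwheel '{"gripper":[0.9,0.9,0.9,0.9,0.9],"offset":[[0.5,10,-10],[1,25,-25],[2,40,-40],[2.4,55.5,-54],[2.4,55.5,-54]],"rot":[[2.5,0,0],[5,0,0],[8,0,0],[11,0,0],[11,0,0]]}' 50 && python3 -m handwheel '{"gripper":[0.9,0.9],"offset":[[0,0,0],[0,0,0]],"rot":[[0,0,0],[0,0,0]]}';
python3 - <<'E'
from h import *
to(490,41,275.5,2);cur()
t=grab_frame("top")[:,:,::-1];s=grab_frame("side")[:,:,::-1]
crop(t,170,120,310,270,4,"pics/t4.png");crop(s,200,150,360,300,4,"pics/s4.png")
E
```

```text
time_s: 5.4
ee_pos: [492.5, 38.4, 270.9]
ee_rot: [65.1, 89.9, -113.2]
force: [0.2, -0.0, -3.8]
gripper_width: 23.8
time_s: 5.57
ee_pos: [489.0, 40.6, 271.7]
ee_rot: [-2.0, 89.8, 179.9]
force: [0.6, -0.6, -1.6]
gripper_width: 23.6
t 5.57 pos [489.   40.6 271.7] off [-3.8 -0.3 -1. ] rot [-0.06  0.18  0.01] dist 3.9 F [ 0.6 -0.6 -1.6] w 23.6
th 1.9400405548409456 tilt [-0.003  0.    -1.   ] [ 3.4  8.8 94.1  0.  77.3 91.5]
```

View pics/s4.png

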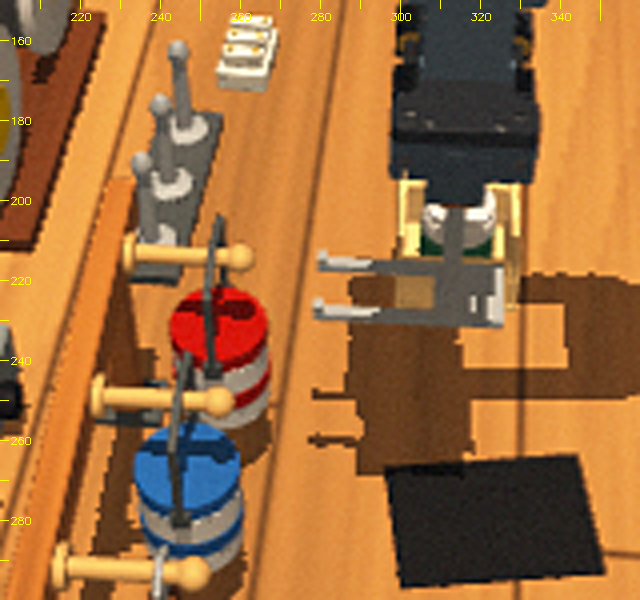

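View pics/t4.png

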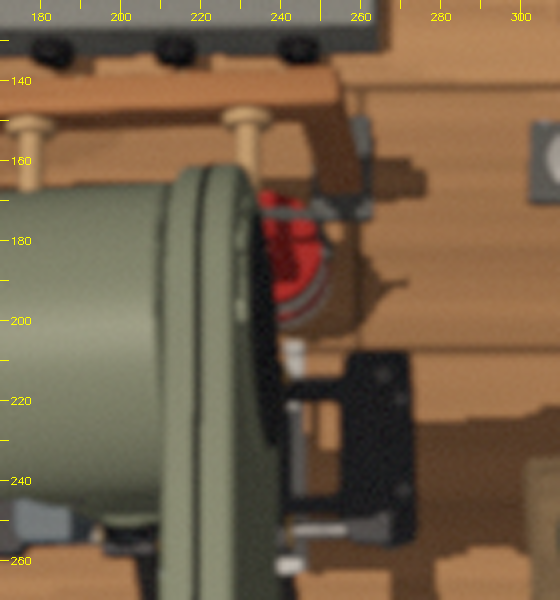

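```bash
python3 - <<'E'
from h import *
R=Ro.from_euler('z',2,degrees=True).as_matrix()
q=np.array([(85,21,13),(85,-21,13),(85,-21,6),(-34,25,6),(-34,-25,6)])@R.T+[489.5,41,172.2]
print(proj("side",q));print(proj("top",q))
print(proj("side",[(633,46,206),(632,67,200),(634,25,200)]))
E
```

```text
[[277.37524391 225.43955403]
 [278.60132648 213.32675657]
 [278.62272324 215.21071092]
 [325.08221364 230.84006924]
 [324.88968611 216.26395996]]
[[223.2531079  204.15697424]
 [243.17725968 203.43593072]
 [243.53521509 204.07849598]
 [222.32218706 261.36143269]
 [246.4457242  260.59053886]]
[[254.53551322 212.48757278]
 [253.78482732 220.27948091]
 [255.50593167 208.20219197]]
```

Predicted tip positions match the picture to about 1.5 px: near tip (279,226), far tip (280.5,214). The tine tops are at z≈179, below the bail (200) and above the lid (139). Sliding in now.

```bash
python3 -m handwheel '{"gripper":[0.9,0.9,0.9,0.9,0.9],"offset":[[0,0,-8],[0,0,-18],[0,0,-28],[0,0,-36],[0,0,-42]],"rot":[[0,0,0],[0,0,0],[0,0,0],[0,0,0],[0,0,0]]}' 50
python3 - <<'E'
from h import *
to(587,44.3,272,2);cur()
t=grab_frame("top")[:,:,::-1];s=grab_frame("side")[:,:,::-1]
crop(t,170,120,310,270,4,"pics/t5.png");crop(s,200,150,340,290,5,"pics/s5.png")
E
```

```text
time_s: 6.08
ee_pos: [533.1, 42.4, 272.9]
ee_rot: [164.3, 90.0, -13.8]
force: [0.3, -0.9, -3.4]
gripper_width: 23.6
t 6.08 pos [533.1  42.4 272.9] off [  0.9  -0.  -53.9] rot [-0.02 -0.02 -0.01] dist 53.9 F [ 0.3 -0.9 -3.4] w 23.6
th 1.9849125638532124 tilt [ 0. -0. -1.] [ 3.3 12.8 88.8 -0.  78.3 91.3]
```

View pics/s5.png

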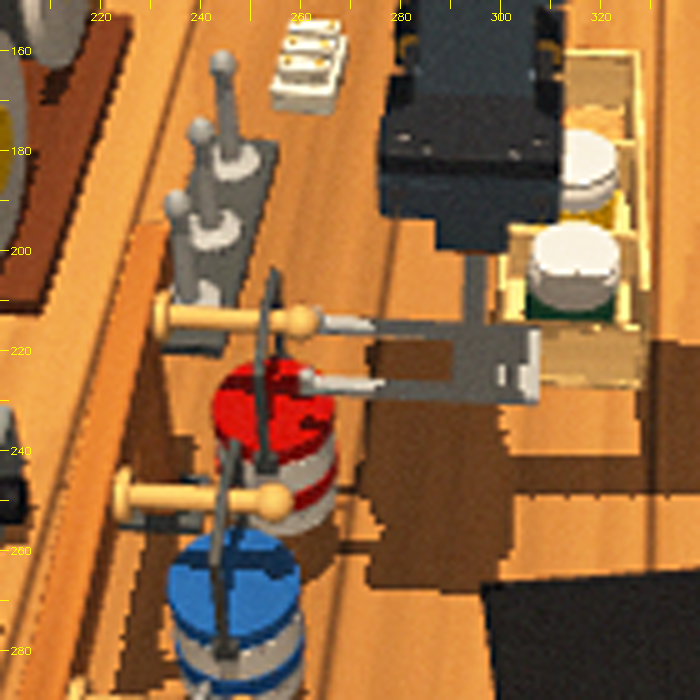

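View pics/t5.png

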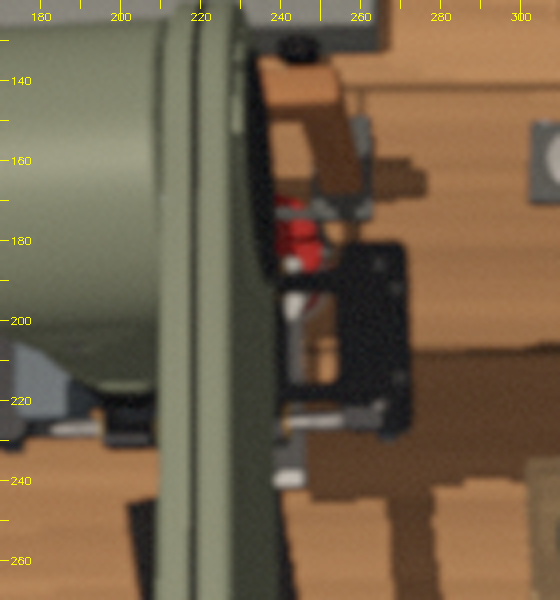

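The near tine tip is at (261,226) beside and below the ball, which is at (260,214). The far tip is hidden behind the ball and visible in the top view at (243,186). The tines straddle the peg, so I continue.

```bash
python3 -m handwheel '{"gripper":[0.9,0.9,0.9,0.9,0.9],"offset":[[0,0,-8],[0,0,-16],[0,0,-24],[0,0,-30],[0,0,-36]],"rot":[[0,0,0],[0,0,0],[0,0,0],[0,0,0],[0,0,0]]}' 50 &&  python3 -m handwheel '{"gripper":[0.9,0.9,0.9,0.9],"offset":[[0,0,-6],[0,0,-12],[0,0,-17],[0,0,-17]],"rot":[[0,0,0],[0,0,0],[0,0,0],[0,0,0]]}'
python3 - <<'E'
from h import *
to(587,44.3,272,2);cur()
t=grab_frame("top")[:,:,::-1];s=grab_frame("side")[:,:,::-1]
crop(t,170,120,310,270,4,"pics/t6.png");crop(s,200,150,340,290,5,"pics/s6.png")
E
```

```text
time_s: 6.6
ee_pos: [568.4, 43.5, 273.0]
ee_rot: [64.8, 90.0, -113.3]
force: [0.3, -0.6, -2.7]
gripper_width: 23.6
time_s: 6.93
ee_pos: [585.7, 44.1, 272.8]
ee_rot: [172.5, 90.0, -5.5]
force: [0.4, 0.6, -3.3]
gripper_width: 23.9
t 6.93 pos [585.7  44.1 272.8] off [ 0.8 -0.2 -1.3] rot [-0.03 -0.03 -0.  ] dist 1.5 F [ 0.4  0.6 -3.3] w 23.9
th 1.9691402037599302 tilt [ 0. -0. -1.] [ 3.2 17.7 82.  -0.  80.2 91.2]
```

View pics/s6.png

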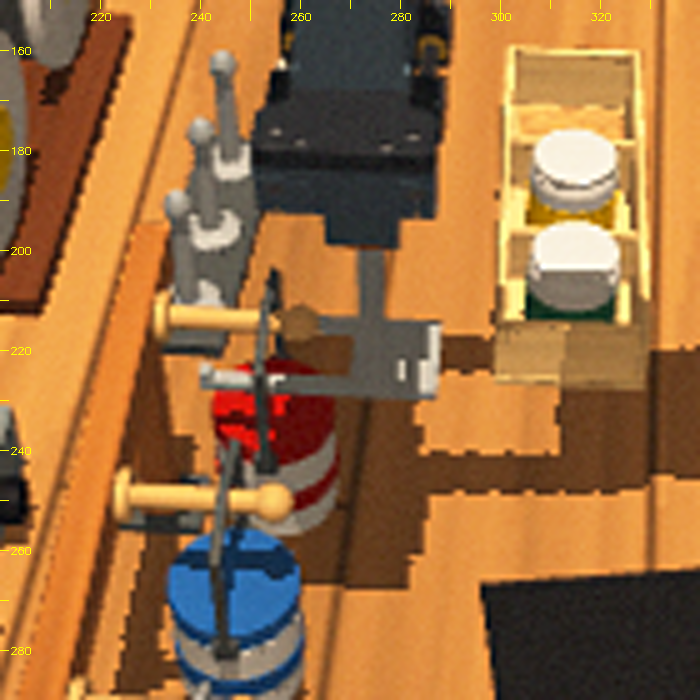

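View pics/t6.png

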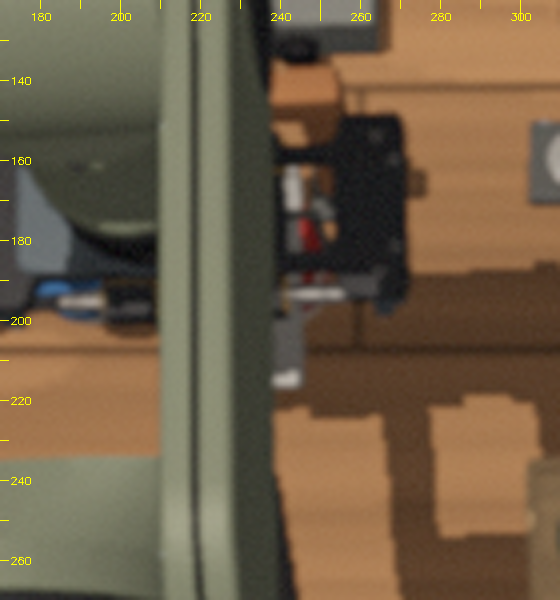

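The near tine (tip at (241,226)) runs behind the near bail leg, which is at (253,226), so the fork is inside the window. Lifting slowly now.

```bash
python3 -m handwheel '{"gripper":[0.9,0.9,0.9,0.9,0.9],"offset":[[-4,0,0],[-9,0,0],[-14,0,0],[-17,0,0],[-19,0,0]],"rot":[[0,0,0],[0,0,0],[0,0,0],[0,0,0],[0,0,0]]}' 55 &&  python3 -m handwheel '{"gripper":[0.9,0.9,0.9,0.9,0.9],"offset":[[-1.5,0,0],[-3,0,0],[-5,0,0],[-7,0,0],[-9,0,0]],"rot":[[0,0,0],[0,0,0],[0,0,0],[0,0,0],[0,0,0]]}'
python3 - <<'E'
from h import *
to(587,44.3,317,2);cur()
t=grab_frame("top")[:,:,::-1];s=grab_frame("side")[:,:,::-1]
crop(t,170,120,310,270,4,"pics/t7.png");crop(s,200,150,340,290,5,"pics/s7.png")
E
```

```text
time_s: 7.45
ee_pos: [584.6, 44.1, 292.8]
ee_rot: [173.8, 90.0, -4.2]
force: [0.4, 0.0, -4.1]
gripper_width: 23.8
time_s: 7.87
ee_pos: [584.5, 44.1, 301.0]
ee_rot: [5.9, 90.0, -172.1]
force: [0.3, 0.1, -4.4]
gripper_width: 23.6
t 7.87 pos [584.5  44.1 301. ] off [-16.   -0.1  -2.4] rot [-0.03  0.03 -0.  ] dist 16.2 F [ 0.3  0.1 -4.4] w 23.6
th 1.973106982164398 tilt [-0.001 -0.    -1.   ] [ 3.2 17.1 79.  -0.  84.  91.2]
```

View pics/s7.png

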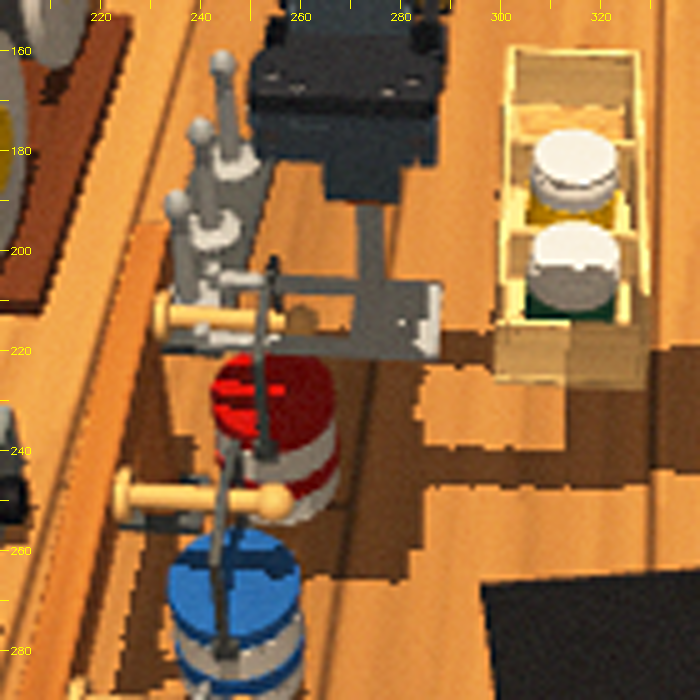

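The bail has just come off: the canister's bottom edge moved from 255 to 253 and the load rose to 4.4 N. I keep lifting.

```bash
python3 -m handwheel '{"gripper":[0.9,0.9,0.9,0.9,0.9],"offset":[[-3,0,0],[-7,0,0],[-12,0,0],[-16,0,0],[-19,0,0]],"rot":[[0,0,0],[0,0,0],[0,0,0],[0,0,0],[0,0,0]]}' 55 &&  python3 -m handwheel '{"gripper":[0.9,0.9,0.9,0.9,0.9],"offset":[[-2,0,0],[-4,0,0],[-6,0,0],[-7,0,0],[-7,0,0]],"rot":[[0,0,0],[0,0,0],[0,0,0],[0,0,0],[0,0,0]]}'
python3 - <<'E'
from h import *
to(470,40,327,2);cur()
t=grab_frame("top")[:,:,::-1];s=grab_frame("side")[:,:,::-1]
crop(t,170,120,310,270,4,"pics/t8.png");crop(s,200,150,340,290,5,"pics/s8.png")
E
```

```text
time_s: 8.38
ee_pos: [584.9, 44.1, 321.0]
ee_rot: [176.0, 89.9, -2.0]
force: [0.0, 0.2, -5.6]
gripper_width: 23.8
time_s: 8.8
ee_pos: [584.7, 44.1, 327.2]
ee_rot: [163.0, 90.0, -15.1]
force: [-0.5, -0.4, -4.2]
gripper_width: 23.9
t 8.8 pos [584.7  44.1 327.2] off [2.000e-01 1.000e-01 1.148e+02] rot [-0.03 -0.02 -0.01] dist 114.8 F [-0.5 -0.4 -4.2] w 23.9
th 1.973095325882659 tilt [ 0. -0. -1.] [ 3.2 16.8 75.8 -0.  87.4 91.2]
```

View pics/s8.png

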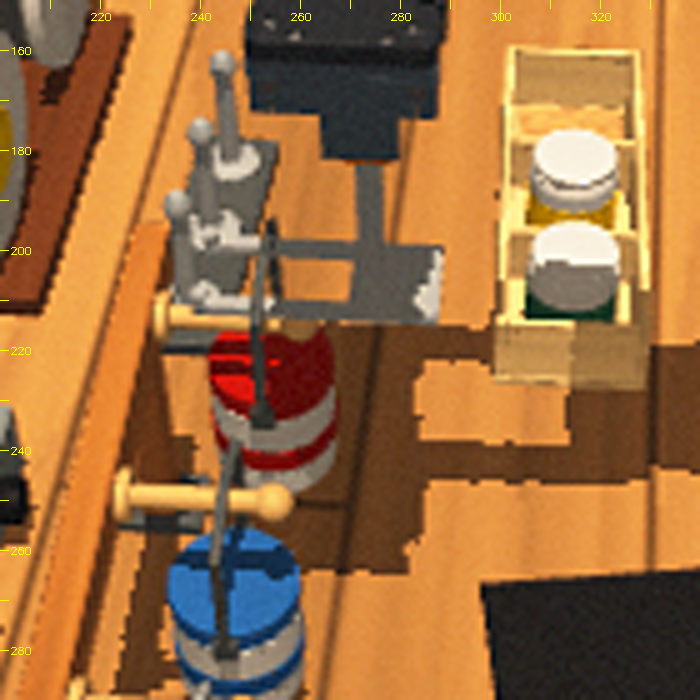

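View pics/t8.png

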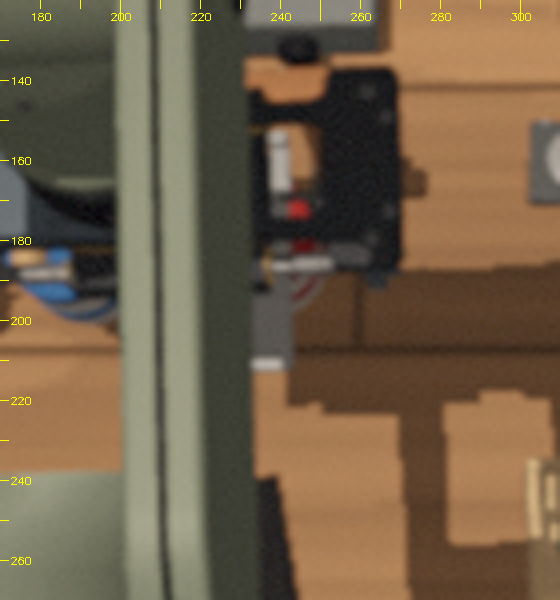

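```bash
python3 - <<'E'
from h import *
R=Ro.from_euler('z',2,degrees=True).as_matrix()
for p in (0,2,4):
  Rp=R@Ro.from_euler('y',p,degrees=True).as_matrix()
  q=(np.array([(85,21,13),(85,-21,13),(-34,25,6),(-34,-25,6)])-[0,0,117])@Rp.T+[584.7,44.1,228.9+117]
  print(p,proj("side",q).round(1).tolist())
E
```

```text
0 [[237.6, 207.6], [240.1, 195.6], [286.9, 213.1], [288.1, 198.6]]
2 [[239.2, 208.5], [241.6, 196.5], [288.6, 212.8], [289.7, 198.4]]
4 [[240.8, 209.4], [243.2, 197.4], [290.2, 212.5], [291.2, 198.0]]
```

The canister hangs on the fork with its lid at about (255,220) and the ball well below the bail. No pitch slip shows, to within about 1°. Retracting smoothly.

```bash
Z='[0,0,0]'; python3 -m handwheel '{"gripper":[0.9,0.9,0.9,0.9,0.9],"offset":[[0,0,1],[0,0,4],[0,0,8],[0,0,13],[0,0,19]],"rot":[[0,0,0],[0,0,0],[0,0,0],[0,0,0],[0,0,0]]}' 55 &&  python3 -m handwheel '{"gripper":[0.9,0.9,0.9,0.9,0.9],"offset":[[0,0,7],[0,0,14],[0,0,21],[0,0,28],[0,0,35]],"rot":[[0,0,0],[0,0,0],[0,0,0],[0,0,0],[0,0,0]]}'
python3 - <<'E'
from h import *
to(470,40,327,2);cur()
t=grab_frame("top")[:,:,::-1];s=grab_frame("side")[:,:,::-1]
crop(s,200,150,340,290,5,"pics/s9.png")
E
```

```text
time_s: 9.32
ee_pos: [565.1, 43.4, 327.0]
ee_rot: [37.8, 90.0, -140.2]
force: [-0.0, -0.5, -3.6]
gripper_width: 24.1
time_s: 9.73
ee_pos: [529.8, 42.2, 327.2]
ee_rot: [159.9, 90.0, -18.1]
force: [1.2, 1.0, -4.6]
gripper_width: 23.6
t 9.73 pos [529.8  42.2 327.2] off [ 0.2  0.1 59.9] rot [-0.03 -0.01 -0.01] dist 59.9 F [ 1.2  1.  -4.6] w 23.6
th 1.9731610713333405 tilt [ 0. -0. -1.] [ 3.3 11.5 83.  -0.  85.5 91.3]
```

View pics/s9.png

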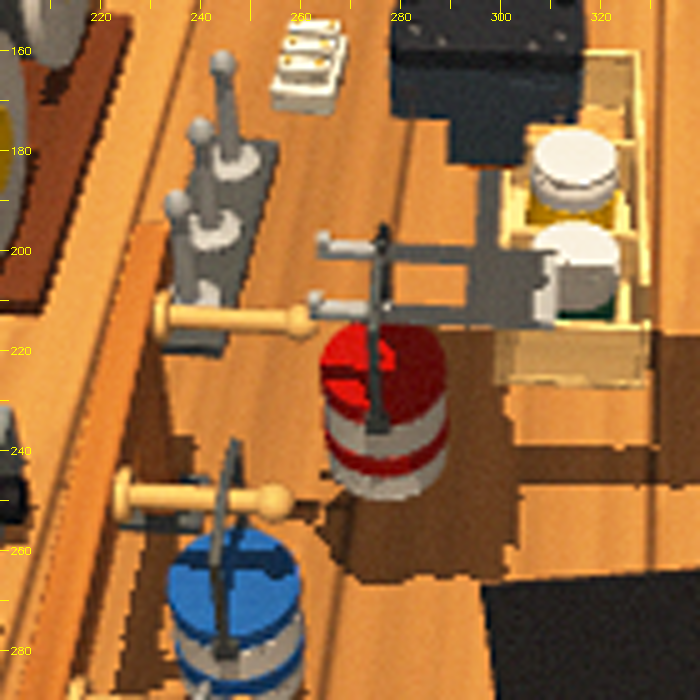

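```bash
python3 - <<'E'
from h import *
from scipy.optimize import least_squares
obs={"top":[(301.7,235),(414.7,230),(419,270),(304.3,273.3)],"side":[(299,215),(301.5,159.5),(327.7,160),(329.5,215.5)]}
M=np.array([(47,135,55),(47,-135,55),(-47,-135,55),(-47,135,55)])
def f(p,ns=("top","side")):
    X=M@Ro.from_euler('z',p[2],degrees=True).as_matrix().T+[p[0],p[1],0]
    return np.concatenate([(proj(n,X)-obs[n]).ravel() for n in ns])
for ns in (("top",),("side",),("top","side")):
    r=least_squares(f,[484,-240,2],args=(ns,));print(ns,r.x.round(2),r.fun.round(1))
p=r.x
pts=np.array([(sx*47,sy*135,55) for sx in(1,-1) for sy in(1,-1)]+[(sx*41,-88+sy*41,z) for z in(55,10) for sx in(1,-1) for sy in(1,-1)])
X=pts@Ro.from_euler('z',p[2],degrees=True).as_matrix().T+[p[0],p[1],0]
print("cell",np.array([0,-88,0])@Ro.from_euler('z',p[2],degrees=True).as_matrix().T+[p[0],p[1],0])
for n,b in(("top",(290,215,430,285)),("side",(285,140,345,235))):
    im=cv2.imread(f"pics/{n}0.png");S=5;x0,y0,x1,y1=b
    c=cv2.resize(im[y0:y1,x0:x1],None,fx=S,fy=S,interpolation=cv2.INTER_CUBIC)
    for i,u in enumerate(proj(n,X)): cv2.circle(c,tuple(int(v) for v in ((u-[x0,y0]+.5)*S)),3,(0,255,0) if i<8 else (255,0,0),-1)
    cv2.imwrite(f"pics/cr_{n}.png",c)
E
```

```text
('top',) [ 484.11 -239.93    2.35] [-0.3 -0.7  0.8 -0.2  0.5 -0.1 -1.   0.9]
('side',) [ 487.51 -238.63    2.37] [-0.3 -0.3 -0.5 -0.5  0.3 -0.   0.5  0.6]
('top', 'side') [ 485.28 -239.71    2.31] [-0.4 -1.2  0.7 -0.7  0.4 -0.6 -1.1  0.3  0.4 -0.5  0.2 -0.7  1.  -0.2
  1.2  0.4]
cell [ 488.82594003 -327.63558675    0.        ]
```

View pics/cr_top.png

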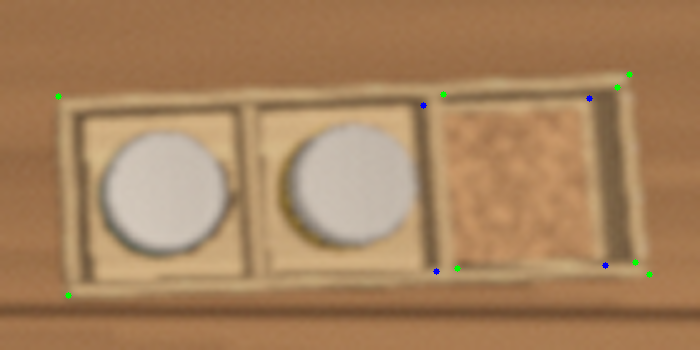

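View pics/cr_side.png

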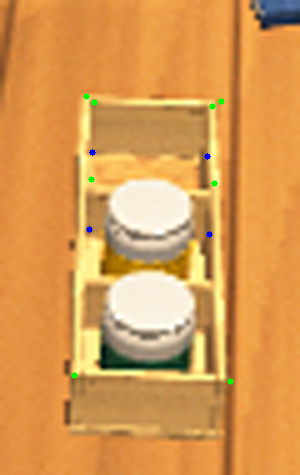

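```bash
python3 -m handwheel '{"gripper":[0.9,0.9,0.9,0.9,0.9],"offset":[[-1,0,7],[-3,0,14],[-6,0,20],[-10,0,25],[-15,0,29]],"rot":[[0,0,0],[0,0,0],[0,0,0],[0,0,0],[0,0,0]]}' 55 &&  python3 -m handwheel '{"gripper":[0.9,0.9,0.9,0.9,0.9],"offset":[[-5,1,3],[-10,4,5],[-13,8,6],[-14,13,7],[-15,19,8]],"rot":[[0,0,0],[0,0,0],[0,0,0],[0,0,0],[0,0,0]]}'
python3 - <<'E'
from h import *
to(440,-330,357,2.3);cur()
E
```

```text
time_s: 10.25
ee_pos: [501.0, 41.2, 342.5]
ee_rot: [28.3, 90.0, -149.7]
force: [-0.5, -0.1, -4.7]
gripper_width: 23.7
time_s: 10.67
ee_pos: [494.5, 21.4, 357.2]
ee_rot: [159.3, 90.0, -18.7]
force: [-0.1, -0.0, -4.8]
gripper_width: 24.0
t 10.67 pos [494.5  21.4 357.2] off [3.000e-01 3.493e+02 6.660e+01] rot [-0.32 -0.03 -0.01] dist 355.6 F [-0.1 -0.  -4.8] w 24.0
th 1.9798115878619447 tilt [ 0.001 -0.    -1.   ] [ 1.2  7.6 83.6 -0.  88.8 89.2]
```

```bash
python3 -m handwheel '{"gripper":[0.9,0.9,0.9,0.9,0.9],"offset":[[0,7,1.3],[0,15,3],[0,24,4.6],[0,34,6.5],[0,45,8.5]],"rot":[[0,0,0],[0,0,0],[0,0,0],[0,0,0],[-0.3,0,0]]}' 55 &&  python3 -m handwheel '{"gripper":[0.9,0.9,0.9,0.9,0.9],"offset":[[0,12,2.3],[0,24,4.6],[0,36,6.9],[0,48,9.2],[0,60,11.5]],"rot":[[0,0,0],[0,0,0],[0,0,0],[0,0,0],[0,0,0]]}' &&  python3 -m handwheel '{"gripper":[0.9,0.9,0.9,0.9,0.9],"offset":[[0,12,2.3],[0,24,4.6],[0,36,6.9],[0,48,9.2],[0,60,11.5]],"rot":[[0,0,0],[0,0,0],[0,0,0],[0,0,0],[0,0,0]]}'
python3 - <<'E'
from h import *
to(440,-330,357,2.3);cur()
s=grab_frame("side")[:,:,::-1]
crop(s,220,100,380,240,5,"pics/s10.png")
E
```

```text
time_s: 11.08
ee_pos: [487.0, -24.4, 356.8]
ee_rot: [13.4, 90.0, -164.3]
force: [1.2, 0.2, -4.7]
gripper_width: 23.9
time_s: 11.5
ee_pos: [477.9, -85.1, 356.9]
ee_rot: [55.9, 90.0, -121.9]
force: [0.2, -0.2, -4.3]
gripper_width: 24.0
time_s: 11.92
ee_pos: [468.8, -145.4, 357.0]
ee_rot: [79.2, 90.0, -98.6]
force: [0.4, 0.1, -5.2]
gripper_width: 23.9
t 11.92 pos [ 468.8 -145.4  357. ] off [  0.  183.3  36.1] rot [-0.05  0.   -0.01] dist 186.8 F [ 0.4  0.1 -5.2] w 23.9
th 2.254929404788934 tilt [-0. -0. -1.] [-18.6   7.2  84.1  -0.   88.7  69.2]
```

View pics/s10.png

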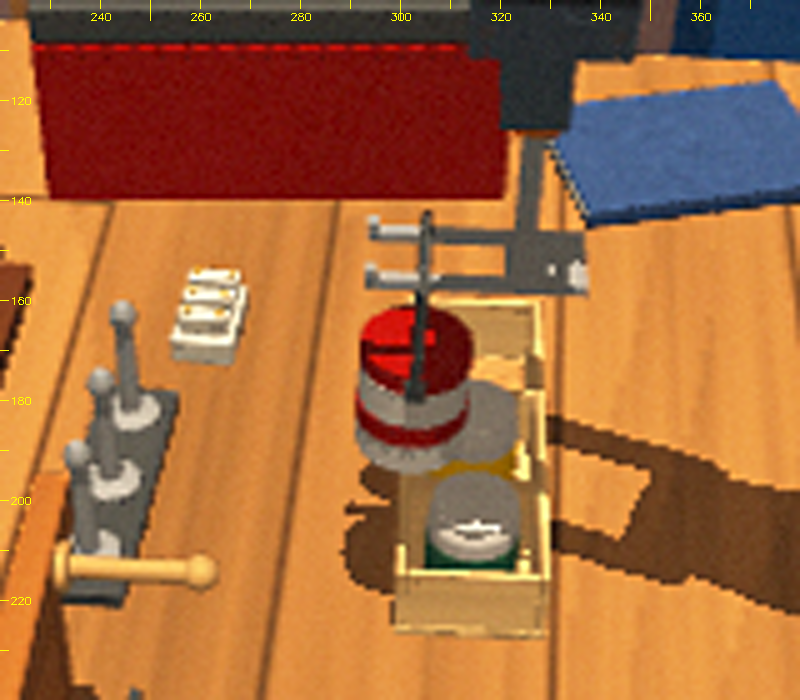

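The canister hangs straight on the fork: bail at (304,150), lid at (304,168). It is well above the tins.

```bash
python3 -m handwheel '{"gripper":[0.9,0.9,0.9,0.9,0.9],"offset":[[0,12,2.3],[0,24,4.6],[0,36,6.9],[0,48,9.2],[0,60,11.5]],"rot":[[0,0,0],[0,0,0],[0,0,0],[0,0,0],[0,0,0]]}' 55 &&  python3 -m handwheel '{"gripper":[0.9,0.9,0.9,0.9,0.9],"offset":[[0,12,2.3],[0,24,4.6],[0,36,6.9],[0,48,9.2],[0,60,11.5]],"rot":[[0,0,0],[0,0,0],[0,0,0],[0,0,0],[0,0,0]]}' &&  python3 -m handwheel '{"gripper":[0.9,0.9,0.9,0.9,0.9],"offset":[[0,12,2.5],[0,23,5],[0,33,7],[0,42,9],[0,50,11]],"rot":[[0,0,0],[0,0,0],[0,0,0],[0,0,0],[0,0,0]]}' &&  python3 -m handwheel '{"gripper":[0.9,0.9,0.9,0.9,0.9],"offset":[[0,6,1],[0,10,1.5],[0,12,2],[0,13,2],[0,13,2]],"rot":[[0,0,0],[0,0,0],[0,0,0],[0,0,0],[0,0,0]]}'
python3 - <<'E'
from h import *
to(440,-330,357,2.3);cur()
s=grab_frame("side")[:,:,::-1];t=grab_frame("top")[:,:,::-1]
crop(s,240,60,380,200,5,"pics/s11.png");crop(t,290,170,450,300,5,"pics/t11.png")
E
```

```text
time_s: 12.38
ee_pos: [459.8, -205.8, 357.0]
ee_rot: [36.8, 90.0, -140.9]
force: [-0.2, 0.1, -4.4]
gripper_width: 23.9
time_s: 12.8
ee_pos: [450.8, -266.2, 357.0]
ee_rot: [107.0, 90.0, -70.7]
force: [0.4, -0.2, -4.0]
gripper_width: 23.8
time_s: 13.22
ee_pos: [441.8, -316.3, 357.0]
ee_rot: [-178.5, 90.0, 3.7]
force: [-0.3, 0.6, -5.6]
gripper_width: 23.6
time_s: 13.63
ee_pos: [440.5, -328.3, 357.0]
ee_rot: [-101.2, 90.0, 81.0]
force: [0.7, 0.8, -4.2]
gripper_width: 24.0
t 13.63 pos [ 440.5 -328.3  357. ] off [0.  1.7 0.6] rot [-0.02 -0.    0.01] dist 1.8 F [ 0.7  0.8 -4.2] w 24.0
th 2.282669791062866 tilt [ 0.  0. -1.] [-37.9  12.9  77.    0.   90.1  49.8]
```

View pics/s11.png

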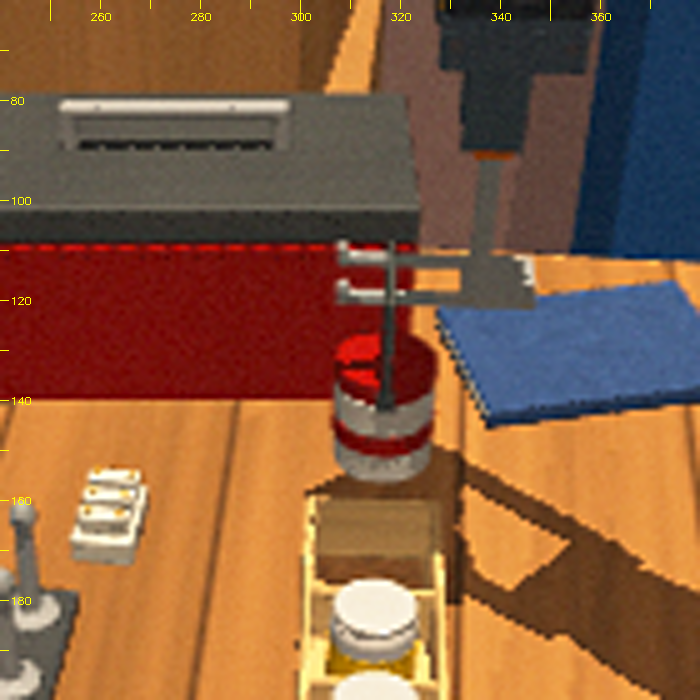

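View pics/t11.png

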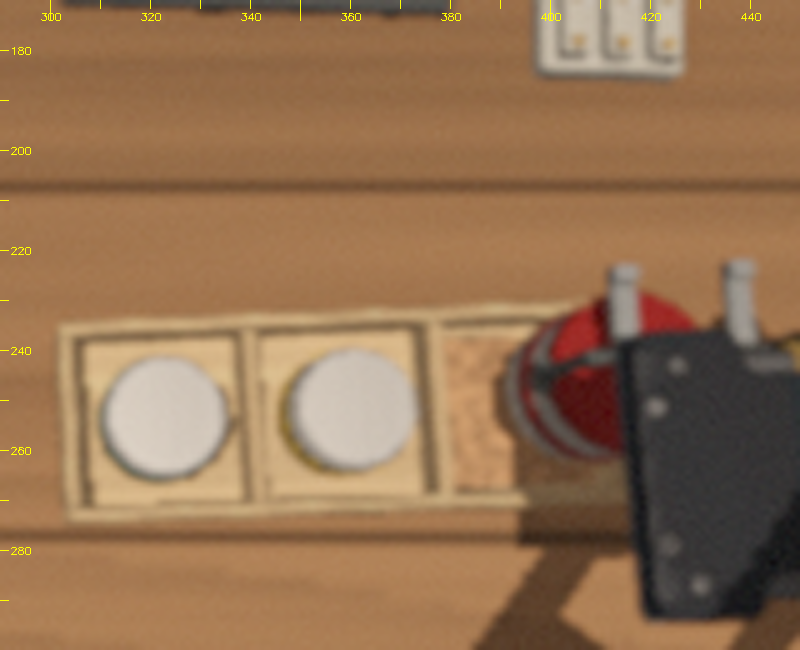

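```bash
python3 - <<'E'
from h import *
a=np.linspace(0,2*np.pi,180);C=np.c_[32.5*np.cos(a),32.5*np.sin(a),0*a]
for dx,dy in((0,0),(3,0),(0,3)):
  o=np.array([488.3+dx,-326.5+dy,128.7])
  for n in("side","top"):
    L=proj(n,C+o+[0,0,75]);B=proj(n,C+o)
    print(dx,dy,n,"lid",L.min(0).round(1),L.max(0).round(1),"bot",B.min(0).round(1),B.max(0).round(1))
E
```

```text
0 0 side lid [307.7 125.5] [328.5 137.4] bot [306.7 144.7] [326.6 156.8]
0 0 top lid [400.4 228. ] [433.7 260.8] bot [390.8 232.6] [421.1 262.6]
3 0 side lid [306.7 125.5] [327.5 137.4] bot [305.8 144.7] [325.7 156.8]
3 0 top lid [400.3 226.5] [433.6 259.2] bot [390.7 231.3] [421.  261.2]
0 3 side lid [307.6 126.1] [328.5 138. ] bot [306.6 145.3] [326.6 157.4]
0 3 top lid [398.9 228. ] [432.1 260.8] bot [389.4 232.6] [419.7 262.6]
```

The picture and the model agree to about 1 px: lid left edge at (306.8) in the side view and (400.4) in the top view. I move 1.5 mm in y and then lower.

```bash
python3 -m handwheel '{"gripper":[0.9,0.9,0.9,0.9,0.9],"offset":[[1,1,0],[4,1.5,0],[9,1.5,0],[16,1.5,0],[24,1.5,0]],"rot":[[0,0,0],[0,0,0],[0,0,0],[0,0,0],[0,0,0]]}' 55 &&  python3 -m handwheel '{"gripper":[0.9,0.9,0.9,0.9,0.9],"offset":[[8,0,0],[15,0,0],[20,0,0],[24,0,0],[26,0,0]],"rot":[[0,0,0],[0,0,0],[0,0,0],[0,0,0],[0,0,0]]}' && python3 -m handwheel '{"gripper":[0.9,0.9],"offset":[[0,0,0],[0,0,0]],"rot":[[0,0,0],[0,0,0]]}'
python3 - <<'E'
from h import *
to(440,-330,240,2.3);cur()
s=grab_frame("side")[:,:,::-1];t=grab_frame("top")[:,:,::-1]
crop(s,270,100,370,200,6,"pics/s12.png");crop(t,290,190,450,300,5,"pics/t12.png")
E
```

```text
time_s: 14.15
ee_pos: [440.5, -329.8, 332.4]
ee_rot: [130.4, 90.0, -47.3]
force: [0.8, -0.4, -4.5]
gripper_width: 23.8
time_s: 14.57
ee_pos: [440.4, -329.8, 306.3]
ee_rot: [-37.8, 89.9, 144.5]
force: [-0.3, 0.7, -3.7]
gripper_width: 23.7
time_s: 14.73
ee_pos: [440.6, -330.0, 307.3]
ee_rot: [131.8, 90.0, -45.9]
force: [0.1, 0.2, -4.6]
gripper_width: 24.2
t 14.73 pos [ 440.6 -330.   307.3] off [67.3 -0.1  0.7] rot [-0.03 -0.02 -0.03] dist 67.3 F [ 0.1  0.2 -4.6] w 24.2
th 2.2729963417275454 tilt [ 0. -0. -1.] [-38.   13.6  83.   -0.   83.4  49.7]
```

View pics/s12.png

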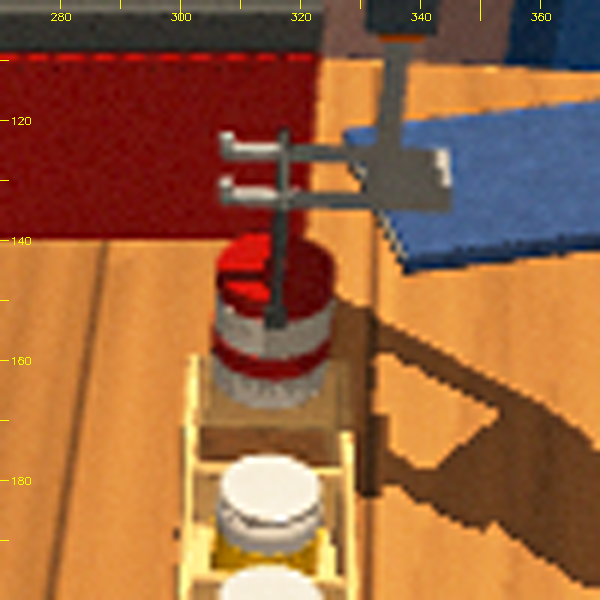

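View pics/t12.png

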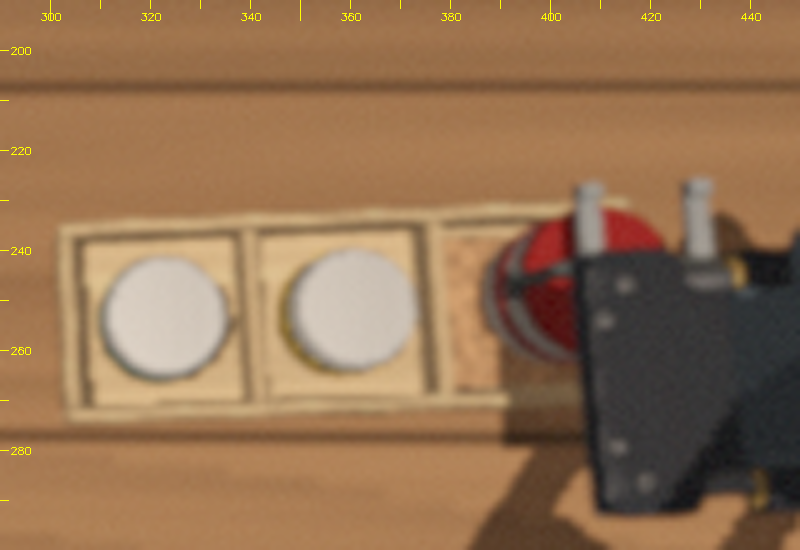

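The canister hangs over its cell: its bottom centre is at column 315 and the cell's inner span is 303 to 327. I continue lowering, slowly near the pad.

```bash
python3 -m handwheel '{"gripper":[0.9,0.9,0.9,0.9,0.9],"offset":[[2,0,0],[6,0,0],[11,0,0],[17,0,0],[23,0,0]],"rot":[[0,0,0],[0,0,0],[0,0,0],[0,0,0],[0,0,0]]}' 55 &&  python3 -m handwheel '{"gripper":[0.9,0.9,0.9,0.9,0.9],"offset":[[6,0,0],[12,0,0],[18,0,0],[24,0,0],[29,0,0]],"rot":[[0,0,0],[0,0,0],[0,0,0],[0,0,0],[0,0,0]]}' && python3 -m handwheel '{"gripper":[0.9,0.9,0.9,0.9,0.9],"offset":[[3,0,0],[5,0,0],[7,0,0],[9,0,0],[10,0,0]],"rot":[[0,0,0],[0,0,0],[0,0,0],[0,0,0],[0,0,0]]}'
python3 - <<'E'
from h import *
to(440,-330,240,2.3);cur()
s=grab_frame("side")[:,:,::-1]
crop(s,270,100,370,200,6,"pics/s13.png")
E
```

```text
time_s: 15.25
ee_pos: [440.4, -329.8, 283.2]
ee_rot: [-25.3, 90.0, 157.0]
force: [-0.7, 0.0, -4.0]
gripper_width: 23.7
time_s: 15.67
ee_pos: [440.4, -329.8, 254.2]
ee_rot: [-34.7, 90.0, 147.5]
force: [0.5, 0.1, -4.2]
gripper_width: 23.6
time_s: 16.08
ee_pos: [440.6, -330.0, 245.0]
ee_rot: [129.1, 90.0, -48.6]
force: [-0.7, -0.2, -4.9]
gripper_width: 23.7
t 16.08 pos [ 440.6 -330.   245. ] off [5.  0.  0.6] rot [-0.03 -0.01 -0.01] dist 5.0 F [-0.7 -0.2 -4.9] w 23.7
th 2.272447840989373 tilt [ 0. -0. -1.] [-38.   15.   89.8  -0.   75.1  49.7]
```

View pics/s13.png

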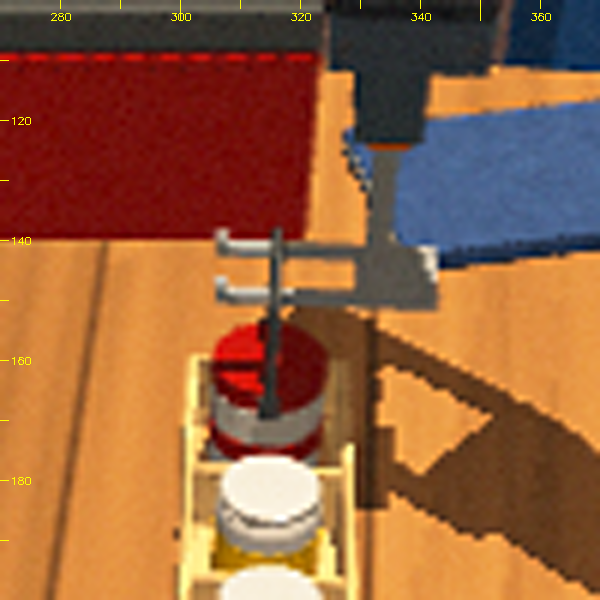

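Not down yet: the load is still 4 to 5 N and there are about 6 mm to go. I lower a few millimetres more and watch the force.

```bash
for i in 1 2 3; do python3 -m handwheel '{"gripper":[0.9,0.9,0.9],"offset":[[1.5,0,0],[3,0,0],[3,0,0]],"rot":[[0,0,0],[0,0,0],[0,0,0]]}' 55;  done
python3 - <<'E'
from h import *
to(440,-330,240,2.3);cur()
s=grab_frame("side")[:,:,::-1]
crop(s,270,100,370,200,6,"pics/s14.png")
E
```

```text
time_s: 16.38
ee_pos: [440.4, -329.9, 241.8]
ee_rot: [-28.0, 90.0, 154.3]
force: [-1.6, -0.6, -4.7]
gripper_width: 23.7
time_s: 16.63
ee_pos: [440.4, -329.8, 238.7]
ee_rot: [-35.1, 90.0, 147.2]
force: [-0.6, -1.1, -4.0]
gripper_width: 23.5
time_s: 16.88
ee_pos: [440.7, -330.0, 236.1]
ee_rot: [146.2, 90.0, -31.6]
force: [-0.1, 0.4, -2.6]
gripper_width: 23.7
t 16.88 pos [ 440.7 -330.   236.1] off [-3.9 -0.   0.7] rot [-0.03 -0.03 -0.02] dist 3.9 F [-0.1  0.4 -2.6] w 23.7
th 2.267594973557262 tilt [ 0. -0. -1.] [-38.   15.3  90.7   0.   74.   49.7]
```

View pics/s14.png

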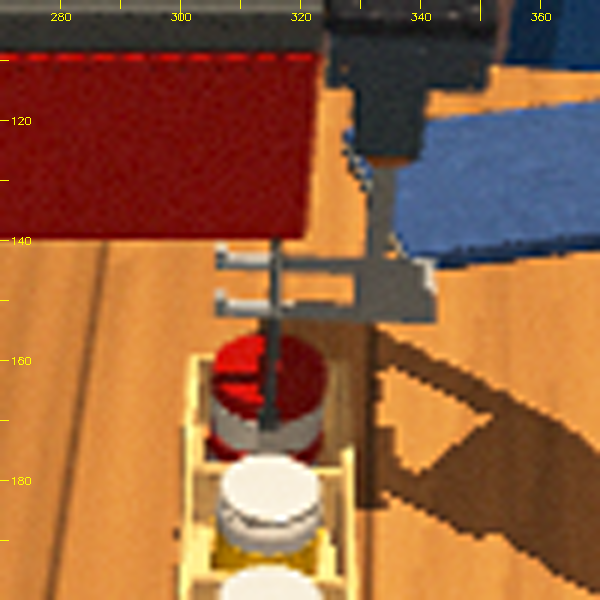

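The load fell to 2.6 N, which is the lifter alone, so the canister stands on the pad. I lower the fork about 17 mm inside the window to free the turned-up tips.

```bash
python3 -m handwheel '{"gripper":[0.9,0.9,0.9,0.9,0.9],"offset":[[3,0,0],[7,0,0],[12,0,0],[17,0,0],[17,0,0]],"rot":[[0,0,0],[0,0,0],[0,0,0],[0,0,0],[0,0,0]]}' 55;
python3 - <<'E'
from h import *
to(440,-330,240,2.3);cur()
s=grab_frame("side")[:,:,::-1]
crop(s,270,100,370,200,6,"pics/s15.png")
E
```

```text
time_s: 17.35
ee_pos: [439.9, -329.4, 217.5]
ee_rot: [-38.4, 89.8, 143.9]
force: [0.9, -0.3, -1.8]
gripper_width: 23.9
t 17.35 pos [ 439.9 -329.4  217.5] off [-22.5   0.5  -0.1] rot [-0.02  0.12  0.1 ] dist 22.5 F [ 0.9 -0.3 -1.8] w 23.9
th 2.275352325542552 tilt [-0.002  0.002 -1.   ] [-38.   16.   92.5  -0.   71.7  49.7]
```

View pics/s15.png

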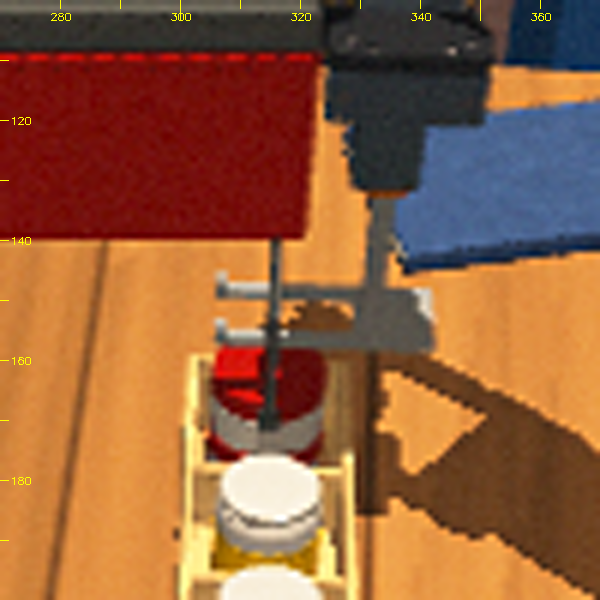

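The tips at (307,147) and (307,155) sit well below the bail top at 139, and the canister did not move. Withdrawing along −x.

```bash
python3 -m handwheel '{"gripper":[0.9,0.9,0.9,0.9,0.9],"offset":[[0,0,3],[0,0,9],[0,0,16],[0,0,24],[0,0,32]],"rot":[[0,0,0],[0,0,0],[0,0,0],[0,0,0],[0,0,0]]}' 55; python3 -m handwheel '{"gripper":[0.9,0.9,0.9,0.9,0.9],"offset":[[0,0,8],[0,0,16],[0,0,26],[0,0,36],[0,0,46]],"rot":[[0,0,0],[0,0,0],[0,0,0],[0,0,0],[0,0,0]]}'
python3 - <<'E'
from h import *
to(424,82,217,13);cur()
s=grab_frame("side")[:,:,::-1];t=grab_frame("top")[:,:,::-1]
crop(s,270,100,370,200,6,"pics/s16.png");crop(t,290,190,450,300,5,"pics/t16.png")
E
```

```text
time_s: 17.82
ee_pos: [407.5, -331.2, 219.2]
ee_rot: [78.9, 90.0, -98.8]
force: [-0.3, 0.2, -2.9]
gripper_width: 23.6
time_s: 18.23
ee_pos: [361.4, -333.0, 219.1]
ee_rot: [46.8, 90.0, -130.9]
force: [-0.2, 0.1, -2.0]
gripper_width: 23.9
t 18.23 pos [ 361.4 -333.   219.1] off [   2.  -412.2  -79. ] rot [-1.073e+01  1.000e-02 -1.000e-02] dist 419.7 F [-0.2  0.1 -2. ] w 23.9
th 2.2686342594535285 tilt [-0. -0. -1.] [-44.   10.6  99.6  -0.   69.8  43.7]
```

View pics/s16.png

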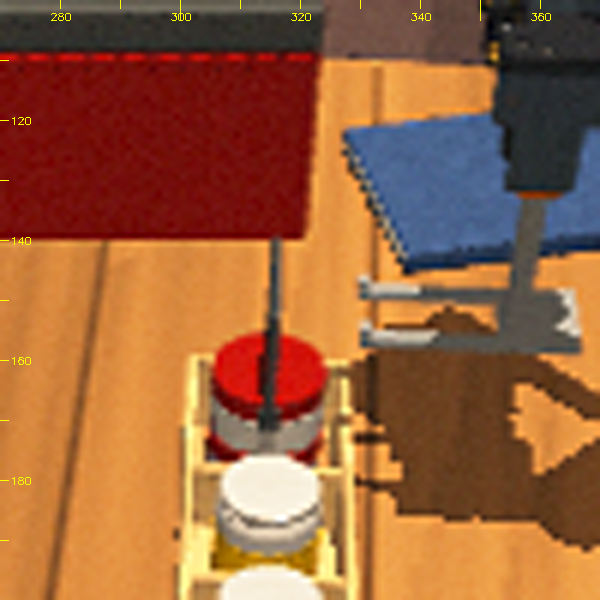

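View pics/t16.png

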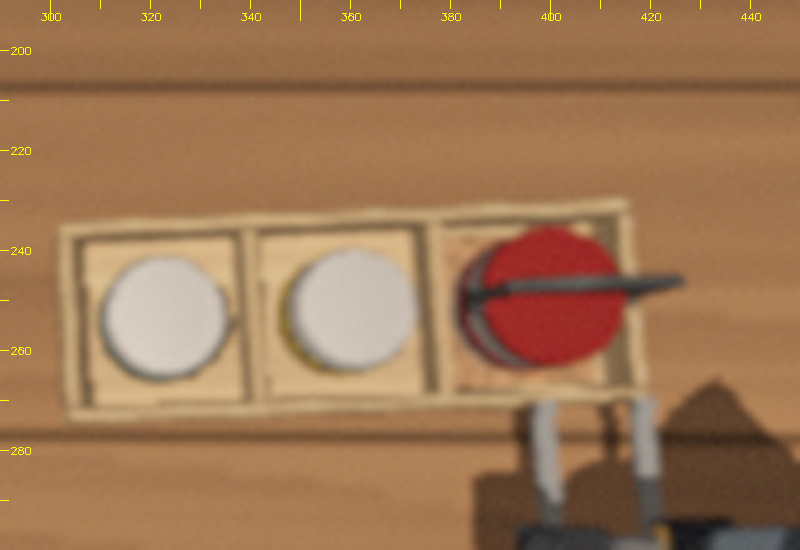

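The red canister stands upright in the pad cell: lid centre at about (401,249) in the top view, with the bail upright and clear of the walls. The fork is out. Returning to the mat.

```bash
python3 -m handwheel '{"gripper":[0.9,0.9,0.9,0.9,0.9],"offset":[[0,-8,0],[0,-20,0],[0,-38,-5],[0,-60,-10],[0,-85,-15]],"rot":[[0,0,0],[0,0,0],[0,0,0],[0,0,0],[0,0,0]]}' 55; python3 -m handwheel '{"gripper":[0.9,0.9,0.9,0.9,0.9],"offset":[[0,-26,-5],[0,-52,-10],[0,-78,-15],[0,-104,-20],[0,-130,-25]],"rot":[[-1,0,0],[-2,0,0],[-3,0,0],[-4,0,0],[-5,0,0]]}'
python3 - <<'E'
from h import *
to(421,82,217,11);cur()
E
```

```text
time_s: 18.75
ee_pos: [374.6, -246.0, 219.0]
ee_rot: [-138.9, 90.0, 43.4]
force: [0.2, 0.6, -2.5]
gripper_width: 23.8
time_s: 19.17
ee_pos: [393.9, -114.2, 219.1]
ee_rot: [-128.7, 90.0, 58.7]
force: [0.9, -0.1, -2.1]
gripper_width: 23.7
t 19.17 pos [ 393.9 -114.2  219.1] off [   2.2 -191.1  -52.1] rot [-3.64 -0.02  0.03] dist 198.0 F [ 0.9 -0.1 -2.1] w 23.7
th 7.364762194774005 tilt [ 0.     0.001 -1.   ] [-17.8   3.  108.5   0.   68.5  64.8]
```

```bash
python3 -m handwheel '{"gripper":[0.9,0.9,0.9,0.9,0.9],"offset":[[0,-27,-7],[0,-53,-14],[0,-79,-21],[0,-105,-28],[0,-130,-35]],"rot":[[-1,0,0],[-2,0,0],[-3,0,0],[-3.6,0,0],[-3.6,0,0]]}' 55; python3 -m handwheel '{"gripper":[0.9,0.9,0.9,0.9,0.9],"offset":[[0,-22,-4],[0,-40,-7],[0,-51,-9],[0,-56,-10],[0,-56,-10]],"rot":[[0,0,0],[0,0,0],[0,0,0],[0,0,0],[0,0,0]]}'
python3 - <<'E'
from h import *
to(421,82,217,11);cur()
s=grab_frame("side")[:,:,::-1];t=grab_frame("top")[:,:,::-1]
crop(s,270,200,400,310,6,"pics/s17.png");crop(t,170,210,290,310,6,"pics/t17.png")
E
```

```text
time_s: 19.58
ee_pos: [411.7, 19.3, 219.1]
ee_rot: [-109.4, 90.0, 81.6]
force: [-0.5, -1.0, -3.1]
gripper_width: 23.7
time_s: 20.0
ee_pos: [411.1, 75.1, 219.0]
ee_rot: [-83.5, 90.0, 107.5]
force: [0.4, 0.6, -2.1]
gripper_width: 23.8
t 20.0 pos [411.1  75.1 219. ] off [  2.   -4.8 -11.1] rot [0.03 0.   0.02] dist 12.3 F [ 0.4  0.6 -2.1] w 23.8
th 11.027871340039034 tilt [-0.  0. -1.] [  8.8   3.8 107.7   0.   68.5  87.7]
```

View pics/s17.png

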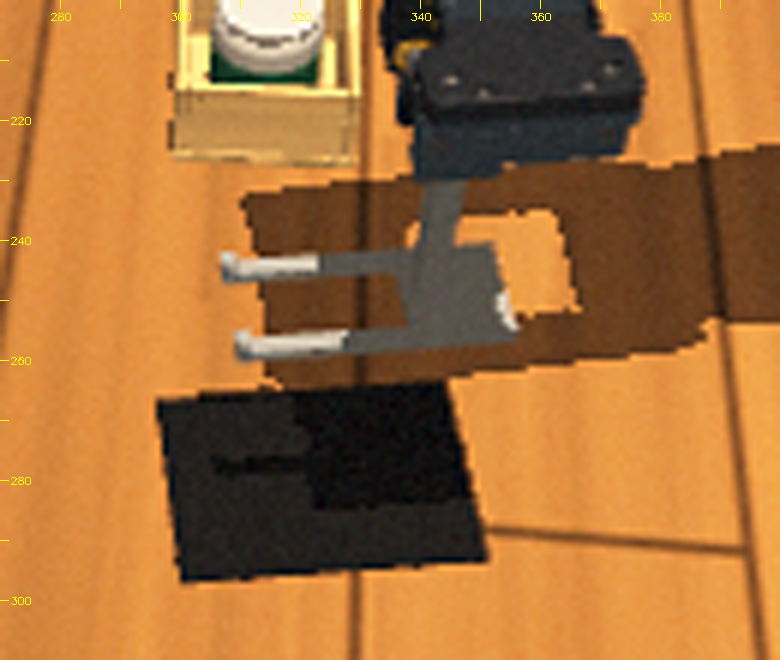

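View pics/t17.png

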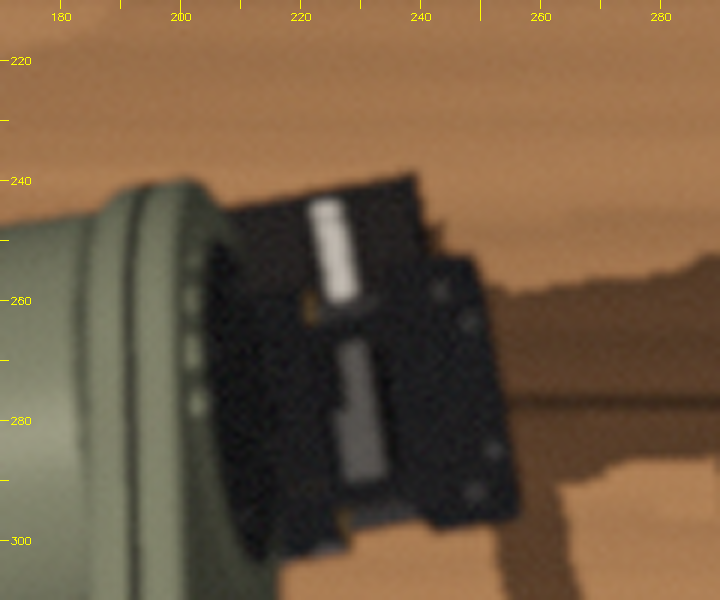

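```bash
python3 - <<'E'
from h import *
from scipy.optimize import least_squares
obs={"top":[(239.3,239),(248.7,293),(210.3,300.3),(201.7,245.7)],"side":[(296.2,266.7),(344.2,263.3),(351.2,293.3),(300.3,297)]}
M=np.array([(70,-50,4),(-70,-50,4),(-70,50,4),(70,50,4)])
def f(p,ns):
    X=M@Ro.from_euler('z',p[2],degrees=True).as_matrix().T+[p[0],p[1],0]
    return np.concatenate([(proj(n,X)-obs[n]).ravel() for n in ns])
for ns in (("top",),("side",),("top","side")):
    r=least_squares(f,[444,86,11],args=(ns,));print(ns,r.x.round(2),r.fun.round(1))
s=state()
R=Ro.from_euler('z',11,degrees=True).as_matrix()
q=np.array([(85,21,13),(85,-21,13),(-34,25,6),(-34,-25,6)])@R.T+[411.1,75.1,219-98.3]
print(proj("side",q).round(1).tolist(),proj("top",q).round(1).tolist())
E
```

```text
('top',) [444.2   85.91  10.86] [ 0.6 -1.1  0.8  0.6 -0.7  0.8 -0.7 -0.4]
('side',) [446.62  88.97  10.62] [-0.5 -0.1  0.3 -0.1  0.6 -0.  -0.5  0.2]
('top', 'side') [445.26  87.02  10.77] [ 0.2 -1.5  0.3  0.2 -1.2  0.4 -1.1 -0.9  0.  -0.6  0.8 -0.7  1.2 -0.7
  0.1 -0.4]
[[308.8, 255.8], [306.5, 242.8], [355.9, 255.3], [351.6, 240.1]] [[204.6, 245.9], [223.4, 242.3], [212.0, 300.6], [234.8, 296.2]]
```

```bash
python3 -m handwheel '{"gripper":[0.9,0.9,0.9,0.9,0.9],"offset":[[3,-2,-4],[12,-4,-9],[28,-5,-11],[46,-5,-11],[64,-5,-11]],"rot":[[0,0,0],[0,0,0],[0,0,0],[0,0,0],[0,0,0]]}' 55; python3 -m handwheel '{"gripper":[0.9,0.9,0.9,0.9,0.9],"offset":[[15,0,0],[27,0,0],[36,0,0],[42,0,0],[44,0,0]],"rot":[[0,0,0],[0,0,0],[0,0,0],[0,0,0],[0,0,0]]}'
python3 - <<'E'
from h import *
to(421,82.2,102.5,11);cur()
s=grab_frame("side")[:,:,::-1]
crop(s,270,200,400,310,6,"pics/s18.png")
E
```

```text
time_s: 20.52
ee_pos: [421.9, 80.3, 153.7]
ee_rot: [163.2, 90.0, -6.0]
force: [-0.3, -0.2, -2.5]
gripper_width: 23.6
time_s: 20.93
ee_pos: [421.1, 80.4, 109.9]
ee_rot: [1.1, 89.9, -168.1]
force: [0.4, 0.7, -3.1]
gripper_width: 23.7
t 20.93 pos [421.1  80.4 109.9] off [ 7.4 -1.8 -0.3] rot [-0.16  0.1  -0.  ] dist 7.7 F [ 0.4  0.7 -3.1] w 23.7
th 10.83706135763094 tilt [-0.002 -0.    -1.   ] [  9.3  11.2 116.6  -0.   52.3  88.4]
```

View pics/s18.png

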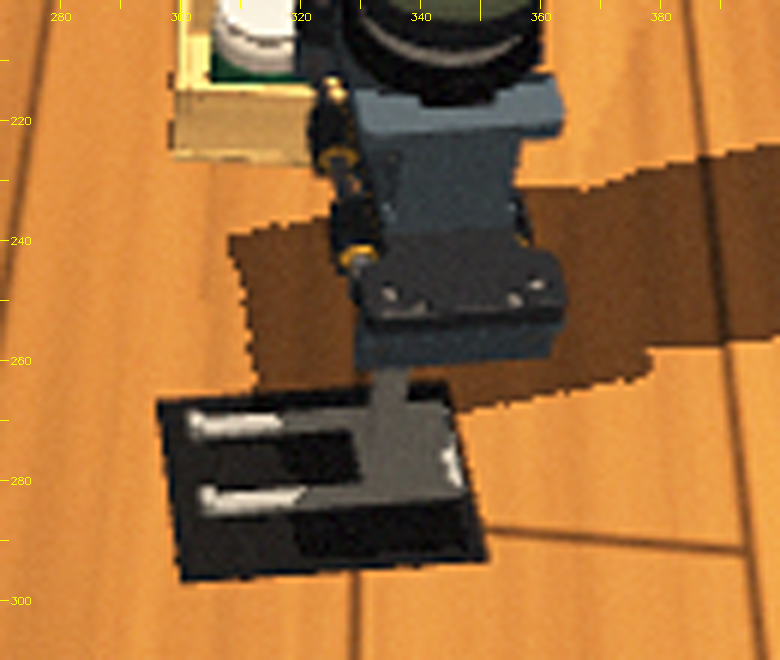

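The lifter is about 7 mm above the mat and well centred. I correct y by 1.5 mm and set it down slowly.

```bash
python3 -m handwheel '{"gripper":[0.9,0.9,0.9,0.9],"offset":[[1,-1.5,0],[3,-1.8,0],[5,-1.8,0],[5,-1.8,0]],"rot":[[0,0,0],[0,0,0],[0,0,0],[0,0,0]]}' 55; python3 -m handwheel '{"gripper":[0.9,0.9,0.9],"offset":[[1.3,0,0],[2,0,0],[2,0,0]],"rot":[[0,0,0],[0,0,0],[0,0,0]]}'; python3 -m handwheel '{"gripper":[0.9,0.9,0.9],"offset":[[0.8,0,0],[0.8,0,0],[0.8,0,0]],"rot":[[0,0,0],[0,0,0],[0,0,0]]}' 15; python3 -c "
from h import *
to(421,82.2,102.3,11);cur()"
```

```text
time_s: 21.32
ee_pos: [421.1, 82.5, 106.1]
ee_rot: [159.4, 90.0, -9.7]
force: [0.1, -0.3, -2.7]
gripper_width: 23.7
time_s: 21.57
ee_pos: [421.0, 82.4, 104.0]
ee_rot: [35.2, 90.0, -133.9]
force: [-0.0, -1.0, -2.6]
gripper_width: 23.9
time_s: 21.82
ee_pos: [421.1, 82.4, 103.2]
ee_rot: [70.0, 90.0, -99.2]
force: [-0.4, -0.2, -2.9]
gripper_width: 24.2
t 21.82 pos [421.1  82.4 103.2] off [0.9 0.2 0.1] rot [-0.13  0.   -0.01] dist 0.9 F [-0.4 -0.2 -2.9] w 24.2
th 10.870743437680956 tilt [-0. -0. -1.] [  9.5  11.7 117.1  -0.   51.2  88.7]
```

```bash
python3 -m handwheel '{"gripper":[0.9,0.9,0.9],"offset":[[0.5,0,0],[0.9,0,0],[0.9,0,0]],"rot":[[0,0,0],[0,0,0],[0,0,0]]}';python3 -m handwheel '{"gripper":[0.9,0.9,0.9],"offset":[[0.5,0,0],[0.5,0,0],[0.5,0,0]],"rot":[[0,0,0],[0,0,0],[0,0,0]]}'
```

```text
time_s: 22.07
ee_pos: [421.1, 82.4, 102.3]
ee_rot: [132.0, 90.0, -37.2]
force: [1.0, -0.7, -2.1]
gripper_width: 23.9
time_s: 22.32
ee_pos: [421.2, 82.4, 102.3]
ee_rot: [163.6, 90.0, -5.5]
force: [-0.5, -0.2, 4.2]
gripper_width: 24.0
```

It has landed: the force turned to +4.2 N. I relax the push, then open gradually.

```bash
python3 -m handwheel '{"gripper":[0.9,0.9,0.9,0.9],"offset":[[-0.3,0,0],[-0.3,0,0],[-0.3,0,0],[-0.3,0,0]],"rot":[[0,0,0],[0,0,0],[0,0,0],[0,0,0]]}' 5;python3 -m handwheel '{"gripper":[0.7,0.65,0.6,0.5,0.4],"offset":[[0,0,0],[0,0,0],[0,0,0],[0,0,0],[0,0,0]],"rot":[[0,0,0],[0,0,0],[0,0,0],[0,0,0],[0,0,0]]}';python3 -m handwheel '{"gripper":[0.2,0,0,0,0],"offset":[[0,0,0],[0,0,0],[0,0,0],[0,0,0],[0,0,0]],"rot":[[0,0,0],[0,0,0],[0,0,0],[0,0,0],[0,0,0]]}'
python3 - <<'E'
from h import *
s=grab_frame("side")[:,:,::-1]
crop(s,270,200,400,310,6,"pics/s19.png")
E
```

```text
time_s: 22.65
ee_pos: [421.3, 82.4, 102.3]
ee_rot: [162.6, 90.0, -6.5]
force: [-0.4, -0.3, 2.2]
gripper_width: 23.8
time_s: 23.07
ee_pos: [421.0, 82.4, 102.0]
ee_rot: [28.4, 90.0, -140.8]
force: [0.3, -0.1, -0.9]
gripper_width: 46.9
time_s: 23.48
ee_pos: [421.1, 82.4, 102.1]
ee_rot: [82.8, 90.0, -86.3]
force: [0.6, 0.3, 0.4]
gripper_width: 80.3
```

View pics/s19.png

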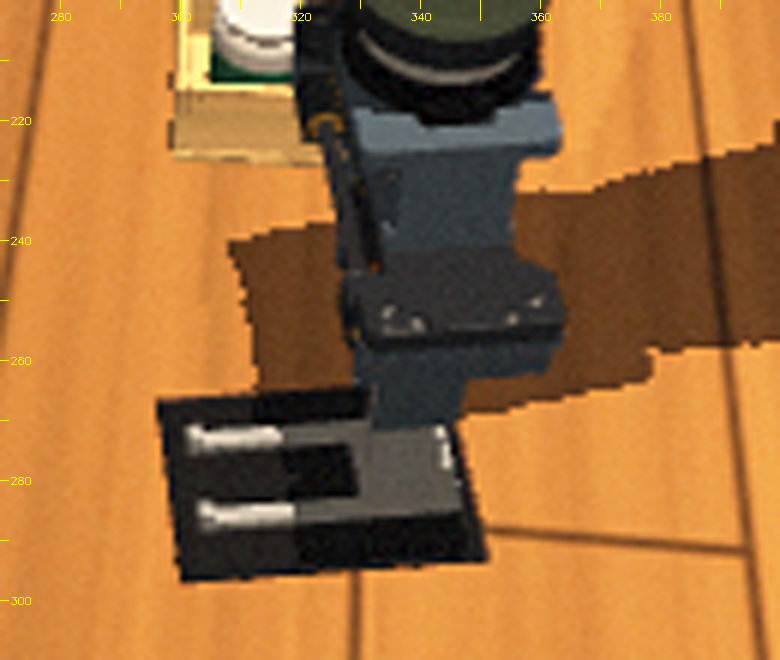

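The lifter stands on the mat, tips at (302,272) and (304,285). I raise the open gripper, move away, and check.

```bash
python3 -m handwheel '{"gripper":[0,0,0,0,0],"offset":[[-5,0,0],[-20,0,0],[-45,0,0],[-75,0,0],[-105,0,0]],"rot":[[0,0,0],[0,0,0],[0,0,0],[0,0,0],[0,0,0]]}';python3 -m handwheel '{"gripper":[0,0,0,0,0],"offset":[[-20,20,10],[-30,50,25],[-30,80,40],[-30,110,50],[-30,140,55]],"rot":[[0,0,0],[0,0,0],[0,0,0],[0,0,0],[0,0,0]]}';python3 -m handwheel '{"gripper":[0,0,0,0,0],"offset":[[0,20,5],[0,35,8],[0,45,10],[0,50,10],[0,50,10]],"rot":[[0,0,0],[0,0,0],[0,0,0],[0,0,0],[0,0,0]]}'
python3 - <<'E'
from h import *
s=grab_frame("side")[:,:,::-1];t=grab_frame("top")[:,:,::-1]
cv2.imwrite("pics/s20.png",s);cv2.imwrite("pics/t20.png",t)
crop(s,270,130,400,310,4,"pics/s20c.png");crop(t,170,200,430,310,3,"pics/t20c.png")
E
```

```text
time_s: 23.95
ee_pos: [420.5, 82.3, 208.4]
ee_rot: [3.4, 89.9, -165.7]
force: [0.9, 0.3, -0.3]
gripper_width: 91.3
time_s: 24.37
ee_pos: [392.2, -66.6, 238.0]
ee_rot: [149.9, 89.9, -19.2]
force: [0.3, -1.3, -0.5]
gripper_width: 91.4
time_s: 24.78
ee_pos: [393.3, -116.9, 237.3]
ee_rot: [155.5, 90.0, -13.7]
force: [0.2, -0.5, 0.3]
gripper_width: 91.1
```

View pics/s20c.png

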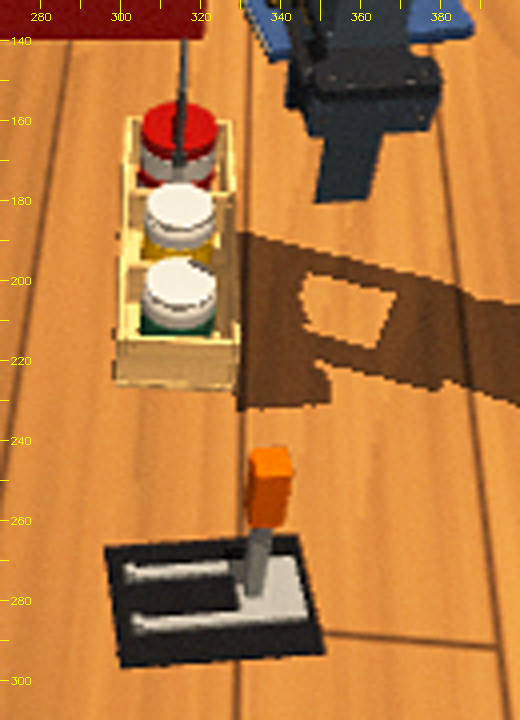

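View pics/t20.png

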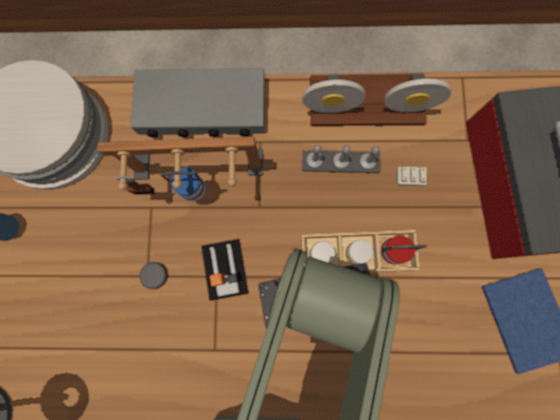

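View pics/s20.png

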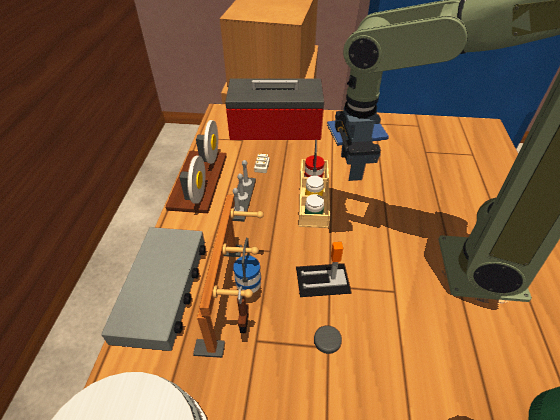

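Both views show the red canister upright in the pad cell, at (315,162) in the side view and (400,249) in the top view. The lifter stands free and level on its mat, with its handle at (337,250). Blue canister, brush, tins, cap (328,339) and fuse block (262,161) are where they were. Handing in.

```bash
python3 -c "
from h import *
print(state()['qvel'].round(2)); print(job_done())"
```

```text
[ 0.58 -0.17  0.25 -0.01 -0.03 -0.07]
the job is handed in; nothing more can be done
None
```

The job is done and handed in at about 25 s of the 56 s allowed. The red canister stands upright on the cork pad in the empty cell, and the lifter stands back on its mat.

- **Carrying:** I gripped the lifter by its orange handle, passed the fork under the red canister's bail, and lifted it off the right-hand peg. The gripper never touched the canister. I slipped the fork out only after the wrist load had dropped to the lifter's own weight, about 2.6 N.
- **Lifter:** It stands upright and released. By the gripper position at release, its foot is within about 2 mm of the mat's centre. I did not measure it again after letting go. The two cameras put the mat's centre 2 to 3 mm apart, so I used their joint fit.
- **Last checks:** Both final pictures show the canister upright in its cell and the blue canister, brush, tins, lens cap and fuse block unmoved by eye. The gripper was clear of everything. The largest wrist force I read was about 6 N, and no check failed.

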